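# Gauge two couplers and shut the gauge box

## Robot

A 6-joint arm with a two-finger parallel gripper is mounted at the origin on the work surface. World frame = base frame: x ahead of the robot, y to its left, z up, the work surface at z = 0. Lengths are in m, angles in rad, forces in N, time in s.
With the tool pointing down it reaches from about 0.25 to 0.8 m from the base axis. Payload 8.5 kg.
Tool frame: the origin (TCP) lies at the very end of the fingers, on their centre line; the grasp point (between the pads) lies 19 mm behind it (bot.tcp_to_grasp is the distance from the TCP to the grasp point, in m); y points along the fingers, z is the direction in which the jaws open and shut, and the axes are right-handed (so a half turn about y gives the same grasp; the last joint's range is limited). The gripper opens to 85 mm and grips with 20 to 120 N. Pads are 22 mm wide; open, the fingers measure 114 mm over their backs; the gripper's body (76 mm by 85 mm) begins 54 mm behind the grasp point. The pads swing forward as they close: fully open they stand 13 mm farther back than shut.
Start: joints at [1.313, 0.238, -0.013, 1.319, 0, 1.571], TCP at [0.134, 0.508, 0.231] pointing down, gripper open.
Joint ranges: [-2.66, 2.66], [-1.03, 1.9], [-1.14, 1.46], [-1.82, 2.27], [-1.45, 1.34], [-3.14, 3.14]. Speed limits (rad/s): [2.22, 2.22, 2.79, 3.14, 3.14, 3.14].

## Interface

Orientations are given as a 3x3 rotation matrix whose columns are the frame's x, y, z axes.
In Python, from workcell import bot gives the robot as it stands.
- The arm moves only by the tool move_arm, never from a script. Its argument "rows" is a list of rows, each a list of 3 entries, a list of its own where there are three numbers: the shift along the tool's x, y, z in cm, then the turn, a rotation vector about the tool's x, y, z in rad, then the finger opening in cm, from 0 to 8.54. A call has exactly 8 rows; each row shifts and turns the commanded pose from where the row before left it, along the tool's axes as they then stand; what a row does not reach is not made up. A row lasts 1/10 s, in which the tool goes at most 50 mm and 8.59 degrees, less where a joint would pass 70% of its speed; a pose out of reach is approached as far as the arm can. A call with a gripper value outside its range is refused whole. The fingers move at their own pace and stop on an object; "force" is the grip in N (left out, the last holds). Time passes only in rows, so rows that do not move let the fingers close, or fill a call up. It gives the time, the measured TCP pose, the force and the opening at its end, in the units of the state.
- bot.observe(): the state, without advancing time (a new reading comes with each control period).
- bot.get_image(name): name is "side" or "top"; returns a dict with "pixels" (420x560x3 uint8, red, green, blue), "fx", "fy", "cx", "cy" (pixels), "cam_to_world" (4x4, takes a point from camera to world coordinates). Camera axes: x right, y down, z forward; pixel columns grow to the right and rows downward; lengths in m; the calibration is good to about 2 mm. A picture is of the moment at which its call begins. There is no depth.
- bot.finish_job(): hands the job in, once; it reports no verdict.
The state is a dict: "clock": time; "q": joint angles; "joint_vel": joint speeds; "tau": joint torques, N m; "tool_pos": TCP position; "orientation": TCP orientation; "contact_force": force on the tool from outside, world axes, zero at the start; "ft_torque": the same for the moment, N m; "width": finger opening in m.
Only numpy, scipy, OpenCV 4.12 (cv2) and the standard library are available. Lean on these libraries where they do the work, as an engineer would, in place of code of your own. Each camera call takes 0.05 s, during which the arm holds its last target. There are 200 camera calls.

## Task

Pull the clear flap of the orange gauge box right down. Of the two couplers, slide the one that fits through the sloping gauge bore so that it drops into the box, and put the one that is too thick for the bore into the grey reject tray. Then push the flap fully shut, and leave the other things on the bench where they are.

Things in the scene. Friction and masses are not known exactly. Their poses are not given: they have to be found in the camera images.
- gauge_box: fixed orange gauge box, 150 mm deep (x), 180 wide (y), 185 high at its clear back wall. Origin: centre of its underside; x runs from the flap side (front, towards the robot) to the back. Its top is a steel gauge plate 10 mm thick rising from the front edge (64 mm high) to the back at 40 deg from horizontal; the bore in it is the only way in. Hollow below, floor at 5 mm
- gauge_bore (a point): centre of the mouth of the gauge bore, on the plate's upper face: through hole, 30.5 mm diameter, small bevel, 10 mm deep. 26 mm couplers slide through, 34 mm ones do not. Its axis is square to the plate: going in it points 40 deg from straight down towards the box's +x, (0.643, 0, -0.766) in the box's frame. The point's axes are the box's
- flap (a joint): bottom-hinged clear flap over the front of the gauge plate, in rad: 0 shut (leans 20 deg from upright towards the back), 1.75 fully down (points to the robot, 10 deg above horizontal). Stiff hinge: stays where it is left, about 0.2 N m to move. 150 mm wide, 105 mm long, 4 mm thick
- flap_hinge (a point): middle of the flap's hinge line, 62 mm above the bench, at the lower front edge of the box; the line runs along the box's y
- flap_bar (a point): middle of the flap's round pull bar: 10 mm thick, 132 mm long along the box's y, 140 mm from the hinge line and 35 mm clear of the flap's free edge, carried by an 8 mm rod at either end. In the flap's plane; moves with it
- coupler_a: aluminium shaft coupler, plain round cylinder 70 mm long with 2 mm bevelled ends and a dark dimple in each, standing on the bench; outer diameter 26 or 34 mm (one of couplers a and b is 26, the other 34; which is to be found out). Origin at its centre (mid-length, 35 mm above the bench at the start), z along its axis
- coupler_b: aluminium shaft coupler, plain round cylinder 70 mm long with 2 mm bevelled ends and a dark dimple in each, standing on the bench; outer diameter 26 or 34 mm (one of couplers a and b is 26, the other 34; which is to be found out). Origin at its centre (mid-length, 35 mm above the bench at the start), z along its axis
- reject_tray: fixed open grey reject tray, 150 (x) x 120 (y) mm, walls 28 mm high and 4 mm thick, floor 4 mm thick; origin at the centre of its underside
- screwdriver: bystander: screwdriver lying on the bench before the gauge box; origin under its middle
- wrench: bystander: steel wrench lying flat; origin under its middle
- tape_roll: bystander: cardboard tape roll lying flat, 90 mm across, 24 mm high; origin at the centre of its underside
- jar: bystander: closed jar, 60 mm across, 85 mm high; origin at the centre of its underside
- washer: bystander: thick steel washer lying flat beside the couplers, 36 mm across, 8 mm high; origin at the centre of its underside
- carton: bystander: cardboard carton 80 x 60 x 50 mm; origin at the centre of its underside
- oil_bottle: bystander: white bottle, 56 mm across, 150 mm high; origin at the centre of its underside
Things that resemble listed ones, but are neither listed nor needed, are in the scene too. There is more than one size of the gauge_box; the job needs the larger. Leave any yellow look-alike of the coupler_a alone.

How it is judged:
On the way, in this order (a step that is already met when the one before it is completed fails the run):
1. the flap is pulled right down (past 1.4 rad) (value of joint flap above 1.4 rad), for 0.2 s.
2. with the flap still open, the fitting coupler has gone through the bore into the box and the thick one is in the reject tray (value of joint flap above 0.8 rad and x of coupler_a in the frame of gauge_box between -0.075 and 0.075 m and y of coupler_a in the frame of gauge_box between -0.088 and 0.088 m and z of coupler_a in the frame of gauge_box between 0 and 0.08 m and x of coupler_b in the frame of reject_tray between -0.073 and 0.073 m and y of coupler_b in the frame of reject_tray between -0.058 and 0.058 m and z of coupler_b in the frame of reject_tray between 0.005 and 0.046 m), for 0.2 s.
At the end, for the whole second after the job is handed in: The flap is shut (below 0.1 rad); the 26 mm coupler lies inside the gauge box under the plate (centre within its walls and below 80 mm in its frame); the 34 mm coupler stands or lies in the reject tray (centre within its walls, 5 to 46 mm above its underside); both at rest (under 30 mm/s) (value of joint flap below 0.1 rad and x of coupler_a in the frame of gauge_box between -0.075 and 0.075 m and y of coupler_a in the frame of gauge_box between -0.088 and 0.088 m and z of coupler_a in the frame of gauge_box between 0 and 0.08 m and x of coupler_b in the frame of reject_tray between -0.073 and 0.073 m and y of coupler_b in the frame of reject_tray between -0.058 and 0.058 m and z of coupler_b in the frame of reject_tray between 0.005 and 0.046 m and linear speed of each of coupler_a, coupler_b below 0.03 m/s); the robot touches nothing.
It fails at once if a bystander is displaced by more than 40 mm (distance of any of screwdriver, wrench, tape_roll, jar, washer, carton, oil_bottle from where it was at the start of the episode above 0.04 m).
It also fails if it takes over 72 s, if anything falls off the work surface, if the arm or the gripper's body presses on something with over 40 N, if the wrist force passes 120 N, or if a joint passes its speed limit or range.

## Working session

There is one attempt and no reset: what is moved stays moved. The work goes in short steps, Python scripts to look and compute and a tool call to move; the robot and the scene stay as the last step left them, time stands still between calls to the robot, and variables do not carry over. Pictures are saved under pics/ and viewed, about 8 in all and at most 12, crops included, and the job is handed in when it is done.

Besides the shell and the picture viewer there is one more tool, called as a command line: name --argument value ..., lists and objects as JSON in quotes. move_arm: Moves the arm, as the interface text tells. Its arguments: {"type":"object","properties":{"rows":{"type":"array"},"force":{"type":"number"}},"required":["rows"]}

```bash
mkdir -p pics; ls
cat > h.py <<'E'
import numpy as np, cv2
from workcell import bot
def shot(n,f):
    im=bot.get_image(n); cv2.imwrite(f'pics/{f}.png',im['pixels'][:,:,::-1]); np.savez(f'pics/{f}.npz',**im); return im
def ray(im,u,v):
    T=np.array(im['cam_to_world']); d=T[:3,:3]@[(u-im['cx'])/im['fx'],(v-im['cy'])/im['fy'],1]; return T[:3,3],d
def onz(im,u,v,z):
    o,d=ray(im,u,v); return o+d*(z-o[2])/d[2]
def proj(im,p):
    T=np.array(im['cam_to_world']); c=T[:3,:3].T@(np.array(p)-T[:3,3]); return np.round([im['fx']*c[0]/c[2]+im['cx'],im['fy']*c[1]/c[2]+im['cy']],1)
def tri(i1,p1,i2,p2):
    o1,d1=ray(i1,*p1);o2,d2=ray(i2,*p2)
    s=np.linalg.lstsq(np.c_[d1,-d2],o2-o1,rcond=None)[0]; a=o1+d1*s[0];b=o2+d2*s[1]; return (a+b)/2,np.linalg.norm(a-b)
E
python3 -c "
from h import *
for n in('side','top'):
    im=shot(n,n+'0'); print(n,im['fx'],im['cx'],im['cy'],np.round(im['cam_to_world'],3).tolist())
print(bot.observe(),bot.tcp_to_grasp)
a=cv2.imread('pics/top0.png');cv2.imwrite('pics/top0b.png',cv2.resize(a,(800,600)))
a=cv2.imread('pics/side0.png');cv2.imwrite('pics/side0b.png',cv2.resize(a,(800,600)))
"
```

```text
pics
side 384.7126103942121 280.9422645045936 204.4892584892777 [[0.93, -0.209, 0.303, 0.133], [-0.368, -0.508, 0.779, -0.871], [-0.008, -0.835, -0.549, 0.792], [0.0, 0.0, 0.0, 1.0]]
top 502.5684744482619 280.2770276782618 212.8775214728539 [[-0.022, -0.997, 0.075, 0.37], [-1.0, 0.022, 0.001, 0.024], [-0.003, -0.075, -0.997, 1.539], [0.0, 0.0, 0.0, 1.0]]
{'clock': 0.1, 'q': array([ 1.31301781e+00,  2.38729427e-01, -1.41629876e-02,  1.31921284e+00,
        1.79373332e-05,  1.57082300e+00]), 'joint_vel': array([ 0.00029933, -0.00097083,  0.00028491, -0.00020132, -0.0015751 ,
       -0.00022131]), 'tau': array([-1.35610167e-03, -5.39717209e+01,  3.46999419e+01,  1.33907766e-02,
       -9.52046003e-05,  9.12707520e-06]), 'tool_pos': array([0.13373871, 0.50729118, 0.2307401 ]), 'orientation': array([[ 9.66951887e-01, -3.51033622e-04,  2.54958671e-01],
       [-2.54958912e-01, -1.26110608e-03,  9.66951065e-01],
       [-1.79024031e-05, -9.99999143e-01, -1.30892806e-03]]), 'contact_force': array([ 0.3582908 , -0.23816626,  0.2151296 ]), 'ft_torque': array([-0.00012279, -0.00783275, -0.00909948]), 'width': 0.08524889790124424} 0.0187
```

View pics/top0b.png

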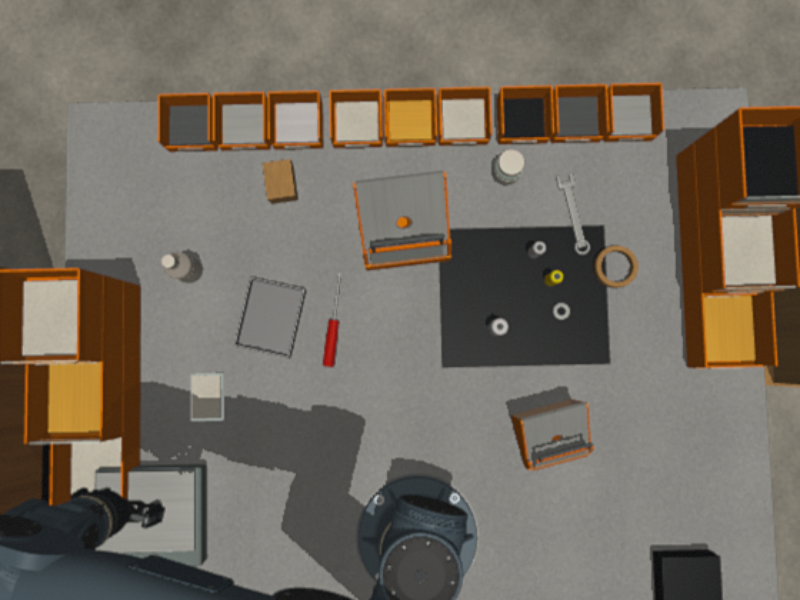

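View pics/side0b.png

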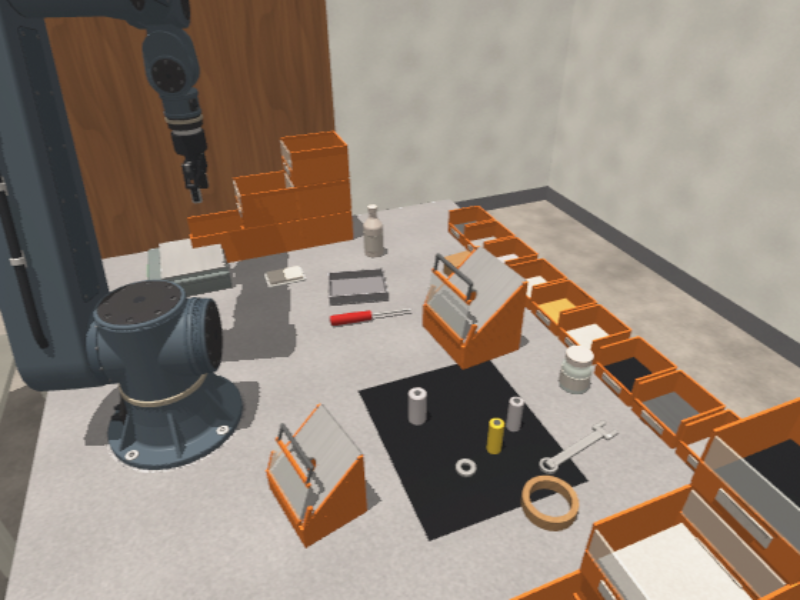

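Candidates (800×600 top picture):
- **Gauge box:** large at (403,220), small at (555,435). I choose the large one.
- **Couplers:** grey at (499,326) thick and (537,247) thin; yellow at (556,277) is a decoy; the washer is at (561,311).
- **Tray:** open grey one at (271,317). The plate at (207,397) and the big grey tray at (150,510) are not it.

Next is one close crop.

```bash
python3 -c "
import cv2
a=cv2.imread('pics/top0.png')[112:250,240:425];cv2.imwrite('pics/c1.png',cv2.resize(a,None,fx=4,fy=4,interpolation=cv2.INTER_CUBIC))
a=cv2.imread('pics/side0.png')[165:315,245:385];cv2.imwrite('pics/c2.png',cv2.resize(a,None,fx=4,fy=4,interpolation=cv2.INTER_CUBIC))
"
```

```text
(no output)
```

View pics/c1.png

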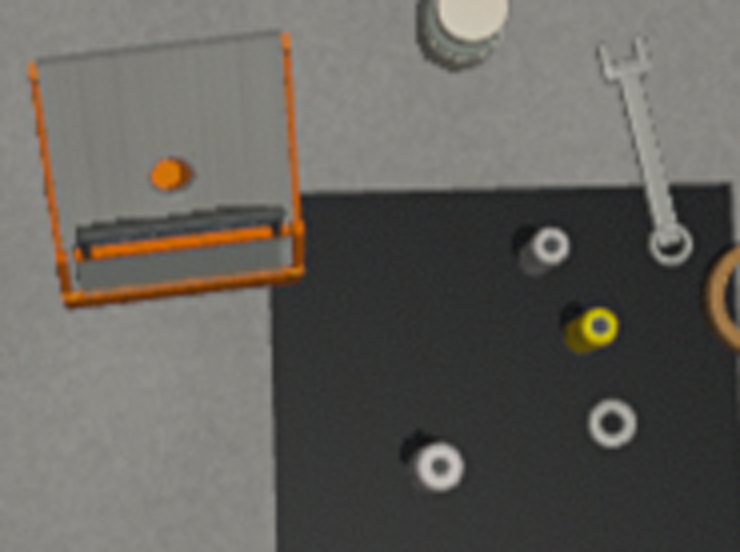

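View pics/c2.png

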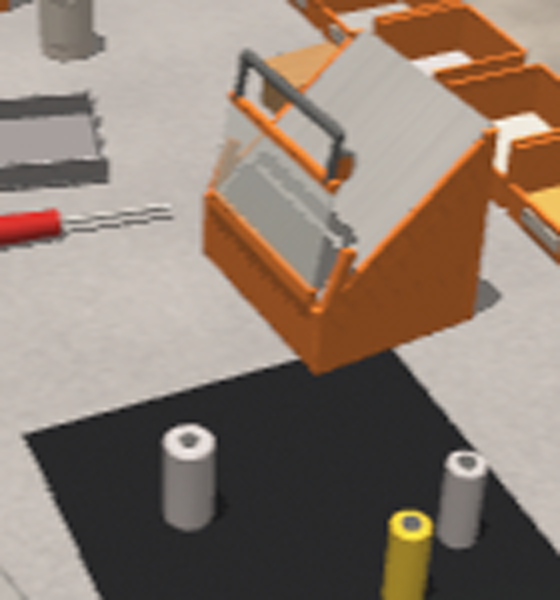

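The crops show the large box with its flap shut and its bar above it. Pixels are in crop c1.
- **Bore:** (169,174).
- **Box corners:** (33,62), (287,35), (68,302) and (302,272).
- **Thin coupler top:** (551,245), about 26 mm.
- **Thick coupler top:** (440,467), about 34 mm.

```bash
cat > m.py <<'E'
from h import *
t=dict(np.load('pics/top0.npz')); s=dict(np.load('pics/side0.npz'))
c1=lambda x,y:(240+x/4,112+y/4); c2=lambda x,y:(245+x/4,165+y/4); k=lambda x,y:(x*.7,y*.7)
np.set_printoptions(precision=4,suppress=True)
bl,br=[onz(t,*c1(*p),.185) for p in((33,62),(287,35))]
fl,fr=[onz(t,*c1(*p),.064) for p in((68,302),(302,272))]
print('corners',bl,br,fl,fr)
for a,b in((bl,br),(fl,fr)): d=a-b; print('y yaw',np.arctan2(-d[0],d[1]),np.linalg.norm(d))
d=(bl+br-fl-fr)/2; print('x yaw',np.arctan2(d[1],d[0]),np.hypot(*d[:2]),'ctr',(bl+br+fl+fr)/4)
for n,p,q in(('thin',(551,245),(467,464)),('thick',(440,467),(190,439)),('yellow',(599,326),(411,524))): print(n,onz(t,*c1(*p),.07),onz(s,*c2(*q),.07),tri(t,c1(*p),s,c2(*q)))
print('bar ends L,R',tri(t,c1(83,240),s,c2(245,60)),tri(t,c1(282,218),s,c2(337,135)))
print('tray',[onz(t,*k(*p),.028) for p in((251,277),(306,287),(291,357),(236,347))])
for n,p,z in(('sd tip',(339,273),.01),('sd butt',(329,365),.02),('bottle top',(167,262),.15),('jar',(511,162),.085),('carton',(280,180),.05),('washer',(561,311),.008),('smallbox',(556,430),.1)): print(n,onz(t,*k(*p),z))
E
python3 m.py
```

```text
corners [0.7088 0.1075 0.185 ] [ 0.7238 -0.0668  0.185 ] [0.5584 0.0921 0.064 ] [ 0.5769 -0.0813  0.064 ]
y yaw 0.08547491154160326 0.17493022896535423
y yaw 0.1065688791160584 0.17441859600386034
x yaw 0.10007696740095363 0.14938961076632526 ctr [0.642  0.0129 0.1245]
thin [ 0.5921 -0.2648  0.07  ] [ 0.5931 -0.2669  0.07  ] (array([ 0.5931, -0.2655,  0.0686]), np.float64(0.0016845107713995742))
thick [ 0.4303 -0.1778  0.07  ] [ 0.4343 -0.1773  0.07  ] (array([ 0.4319, -0.1782,  0.0715]), np.float64(0.0035761503913106975))
yellow [ 0.5313 -0.2979  0.07  ] [ 0.5328 -0.2991  0.07  ] (array([ 0.5322, -0.2984,  0.0695]), np.float64(0.001787243977295613))
bar ends L,R (array([0.5851, 0.0746, 0.1953]), np.float64(0.0032710213955021716)) (array([ 0.5955, -0.0595,  0.2023]), np.float64(0.0025034681096944666))
tray [array([0.5488, 0.3402, 0.028 ]), array([0.525 , 0.2239, 0.028 ]), array([0.378 , 0.2571, 0.028 ]), array([0.4015, 0.3726, 0.028 ])]
sd tip [0.5555 0.1552 0.01  ]
sd butt [0.3595 0.1784 0.02  ]
bottle top [0.5674 0.4784 0.15  ]
jar [ 0.7689 -0.2093  0.085 ]
carton [0.7506 0.2732 0.05  ]
washer [ 0.4637 -0.3177  0.008 ]
smallbox [ 0.2219 -0.2782  0.1   ]
```

```bash
cat >> h.py <<'E'
np.set_printoptions(precision=4,suppress=True)
YAW=.098; C=np.array([.642,.0135,0.])
BX=np.array([np.cos(YAW),np.sin(YAW),0]); BY=np.array([-BX[1],BX[0],0]); Z=np.array([0,0,1.])
def box(x,y,z): return C+BX*x+BY*y+Z*z
def inbox(p): d=np.array(p)-C; return np.array([d@BX,d@BY,d[2]])
from scipy.spatial.transform import Rotation as Ro
def delta(p,R):
    o=bot.observe(); A=o['orientation']; w=Ro.from_matrix(A.T@R).as_rotvec()
    print('t',round(o['clock'],2),'pos',o['tool_pos'],'F',o['contact_force'],'w',round(o['width'],4)); print('shift cm',100*A.T@(np.array(p)-o['tool_pos']),'rot',w, 'deg',np.degrees(np.linalg.norm(w)))
def RR(y,z): y=y/np.linalg.norm(y); z=z-y*(z@y); z/=np.linalg.norm(z); return np.c_[np.cross(y,z),y,z]
E
cat > m2.py <<'E'
from m import *
print('----')
for x,y in((182,213),(182,231)): print('bar top',inbox(onz(t,*c1(x,y),.199)),inbox(onz(t,*c1(x,y),.19)))
print('flap edge',inbox(onz(t,*c1(180,240),.161)))
n=-.643*BX+.766*Z; p0=box(-.075,0,.064)
for u in((169,174),(150,174),(186,174),(168,157),(168,190)):
    o,d=ray(t,*c1(*u)); print('bore',inbox(o+d*((p0-o)@n)/(d@n)))
delta(box(-.027,0,.30),RR(-Z,BX))
E
python3 m2.py | sed -n '/----/,$p'
```

```text
----
bar top [-0.0425 -0.0013  0.199 ] [-0.041  -0.0016  0.19  ]
bar top [-0.0547  0.0001  0.199 ] [-0.0532 -0.0001  0.19  ]
flap edge [-0.0547  0.0012  0.161 ]
bore [-0.0012  0.0024  0.1259]
bore [0.0002 0.0159 0.1271]
bore [-0.0025 -0.0096  0.1249]
bore [0.0093 0.0019 0.1347]
bore [-0.0111  0.0043  0.1177]
t 0.1 pos [0.1337 0.5073 0.2307] F [ 0.3583 -0.2382  0.2151] w 0.0852
shift cm [ 59.2051  -6.8803 -35.7382] rot [0.0012 1.215  0.0008] deg 69.61389904955622
```

```bash
cat >> h.py <<'E'
def plan(wps,start=None):
    "wps: list of (p,R,nrows); prints tool-frame rows, rounded, error fed forward"
    o=bot.observe(); p,A=(o['tool_pos'],o['orientation']) if start is None else start
    for q,R,n in wps:
        print('->',np.array(q))
        for i in range(n,0,-1):
            s=np.round(100*A.T@((np.array(q)-p)/i),1)+0.; w=np.round(Ro.from_matrix(A.T@R).as_rotvec()/i,2)+0.
            print([s.tolist(),w.tolist()]); p=p+A@s/100; A=A@Ro.from_rotvec(w).as_matrix()
E
python3 -c "
from h import *
R=RR(-Z,BX); plan([(box(-.047,0,.27),R,16),(box(-.047,0,.176),R,4)])"
```

```text
-> [0.5952 0.0089 0.27  ]
[[3.6, -0.2, -2.3], [0.0, 0.08, 0.0]]
[[3.8, -0.2, -2.0], [0.0, 0.08, 0.0]]
[[3.9, -0.2, -1.7], [0.0, 0.08, 0.0]]
[[4.0, -0.3, -1.4], [0.0, 0.07, 0.0]]
[[4.1, -0.2, -1.1], [0.0, 0.08, 0.0]]
[[4.2, -0.3, -0.7], [0.0, 0.07, 0.0]]
[[4.2, -0.2, -0.4], [0.0, 0.08, 0.0]]
[[4.2, -0.3, -0.1], [0.0, 0.07, 0.0]]
[[4.2, -0.2, 0.2], [0.0, 0.08, 0.0]]
[[4.2, -0.3, 0.5], [0.0, 0.07, 0.0]]
[[4.2, -0.2, 0.8], [0.0, 0.08, 0.0]]
[[4.1, -0.3, 1.2], [0.0, 0.07, 0.0]]
[[4.0, -0.2, 1.4], [0.0, 0.08, 0.0]]
[[3.9, -0.3, 1.7], [0.0, 0.07, 0.0]]
[[3.7, -0.2, 2.0], [0.0, 0.08, 0.0]]
[[3.6, -0.3, 2.4], [0.0, 0.07, 0.0]]
-> [0.5952 0.0089 0.176 ]
[[0.0, 2.4, 0.0], [0.0, 0.0, 0.0]]
[[0.0, 2.3, 0.0], [0.0, 0.0, 0.0]]
[[0.0, 2.4, 0.0], [0.0, 0.0, 0.0]]
[[-0.1, 2.3, 0.0], [0.0, 0.0, 0.0]]
```

move_arm --rows '[[[3.6, -0.2, -2.3], [0, 0.08, 0], 4.5], [[3.8, -0.2, -2.0], [0, 0.08, 0], 4.5], [[3.9, -0.2, -1.7], [0, 0.08, 0], 4.5], [[4.0, -0.3, -1.4], [0, 0.07, 0], 4.5], [[4.1, -0.2, -1.1], [0, 0.08, 0], 4.5], [[4.2, -0.3, -0.7], [0, 0.07, 0], 4.5], [[4.2, -0.2, -0.4], [0, 0.08, 0], 4.5], [[4.2, -0.3, -0.1], [0, 0.07, 0], 4.5]]' --force 25

```text
clock: 0.9
tool_pos: [0.3655, 0.2568, 0.2502]
orientation: [[0.644, -0.0, 0.765], [-0.765, -0.0, 0.644], [-0.0, -1.0, -0.0]]
contact_force: [-0.0, 0.7, -0.2]
width: 0.0448
```

move_arm --rows '[[[4.2, -0.2, 0.2], [0, 0.08, 0], 4.5], [[4.2, -0.3, 0.5], [0, 0.07, 0], 4.5], [[4.2, -0.2, 0.8], [0, 0.08, 0], 4.5], [[4.1, -0.3, 1.2], [0, 0.07, 0], 4.5], [[4.0, -0.2, 1.4], [0, 0.08, 0], 4.5], [[3.9, -0.3, 1.7], [0, 0.07, 0], 4.5], [[3.7, -0.2, 2.0], [0, 0.08, 0], 4.5], [[3.6, -0.3, 2.4], [0, 0.07, 0], 4.5]]'

```text
clock: 1.7
tool_pos: [0.5965, 0.0072, 0.27]
orientation: [[0.099, -0.001, 0.995], [-0.995, -0.0, 0.099], [-0.0, -1.0, -0.001]]
contact_force: [-0.2, 1.1, -0.2]
width: 0.045
```

move_arm --rows '[[[0, 0, 0], [0, 0, 0], 4.5], [[0, 1.5, 0], [0, 0, 0], 4.5], [[0, 2, 0], [0, 0, 0], 4.5], [[0, 2, 0], [0, 0, 0], 4.5], [[0, 1.5, 0], [0, 0, 0], 4.5], [[0, 0, 0], [0, 0, 0], 4.5], [[0, 0, 0], [0, 0, 0], 4.5], [[0, 0, 0], [0, 0, 0], 4.5]]'

```text
clock: 2.5
tool_pos: [0.5961, 0.009, 0.2013]
orientation: [[0.103, 0.001, 0.995], [-0.995, -0.0, 0.103], [0.0, -1.0, 0.001]]
contact_force: [-1.1, -0.4, 0.2]
width: 0.045
```

```bash
python3 -c "
from h import *
R=RR(-Z,BX); plan([(box(-.047,0,.176),R,2)]); delta(box(-.047,0,.176),R)
s=shot('side','s1');cv2.imwrite('pics/s1b.png',cv2.resize(s['pixels'][130:270,250:410,::-1],None,fx=4,fy=4))"
```

```text
-> [0.5952 0.0089 0.176 ]
[[0.0, 1.3, 0.0], [0.0, 0.0, 0.0]]
[[0.0, 1.2, -0.1], [0.0, 0.01, 0.0]]
t 2.5 pos [0.5961 0.009  0.2013] F [-1.0828 -0.426   0.1569] w 0.045
shift cm [-0.0026  2.5306 -0.0912] rot [-0.0012  0.0053  0.0001] deg 0.31387578320618814
```

View pics/s1b.png

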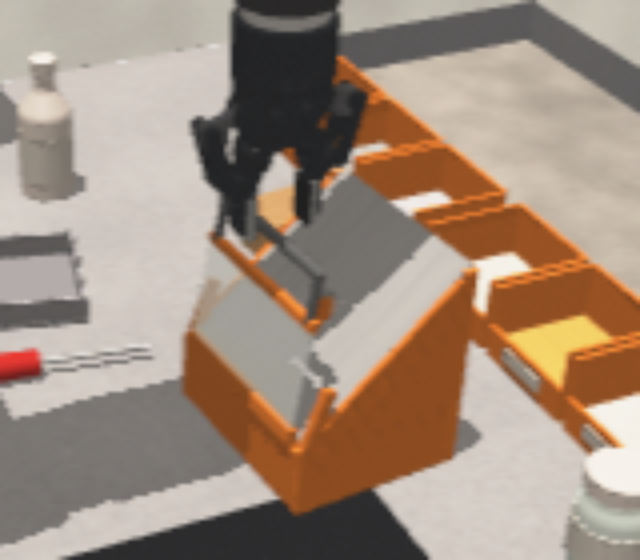

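The fingers straddle the bar, with the finger tips at about (245,220) and (310,205) and the bar between them. I'll descend and grip.

move_arm --rows '[[[0, 1, 0], [0, 0, 0], 4.5], [[0, 1, -0.1], [0, 0, 0], 4.5], [[0, 0.5, 0], [0, 0, 0], 4.5], [[0, 0, 0], [0, 0, 0], 0.8], [[0, 0, 0], [0, 0, 0], 0.8], [[0, 0, 0], [0, 0, 0], 0.8], [[0, 0, 0], [0, 0, 0], 0.8], [[0, 0, 0], [0, 0, 0], 0.8]]' --force 20

```text
clock: 3.35
tool_pos: [0.5948, 0.0087, 0.1754]
orientation: [[0.103, 0.0, 0.995], [-0.995, -0.0, 0.103], [0.0, -1.0, 0.0]]
contact_force: [-0.1, 0.2, -1.3]
width: 0.0093
```

```bash
python3 -c "
from h import *
o=bot.observe(); print(o['width'],o['contact_force'],o['tool_pos'],inbox(o['tool_pos']))
R=RR(-Z,BX); g=inbox(o['tool_pos']);h=g[0]-.14*np.sin(.349); dz=g[2]-(.14*np.cos(.349))
print('hinge x',h)
W=[]
for th in np.linspace(.07,1.68,24):
    a=.349-th; W.append((box(h+.14*np.sin(a),g[1],dz+.14*np.cos(a)),o['orientation'],1))
import io,contextlib
b=io.StringIO()
with contextlib.redirect_stdout(b): plan(W)
print('\n'.join(l for l in b.getvalue().split('\n') if l[:2]!='->'))"
```

```text
0.009259339307339057 [-0.0995  0.1959 -1.2533] [0.5948 0.0087 0.1754] [-0.0474 -0.0002  0.1754]
hinge x -0.09530814228117712
[[0.0, -0.3, -0.9], [0.0, 0.0, 0.0]]
[[0.0, -0.2, -1.0], [0.0, 0.0, 0.0]]
[[0.0, -0.2, -0.9], [0.0, 0.0, 0.0]]
[[0.0, -0.1, -1.0], [0.0, 0.0, 0.0]]
[[0.0, 0.0, -1.0], [0.0, 0.0, 0.0]]
[[0.0, 0.0, -1.0], [0.0, 0.0, 0.0]]
[[0.0, 0.1, -1.0], [0.0, 0.0, 0.0]]
[[0.0, 0.2, -0.9], [0.0, 0.0, 0.0]]
[[0.0, 0.2, -1.0], [0.0, 0.0, 0.0]]
[[0.0, 0.3, -0.9], [0.0, 0.0, 0.0]]
[[-0.1, 0.4, -0.9], [0.0, 0.0, 0.0]]
[[0.0, 0.4, -0.9], [0.0, 0.0, 0.0]]
[[0.0, 0.5, -0.8], [0.0, 0.0, 0.0]]
[[0.0, 0.6, -0.8], [0.0, 0.0, 0.0]]
[[0.0, 0.6, -0.8], [0.0, 0.0, 0.0]]
[[0.0, 0.6, -0.7], [0.0, 0.0, 0.0]]
[[0.0, 0.7, -0.7], [0.0, 0.0, 0.0]]
[[0.0, 0.8, -0.6], [0.0, 0.0, 0.0]]
[[0.0, 0.8, -0.6], [0.0, 0.0, 0.0]]
[[0.0, 0.8, -0.5], [0.0, 0.0, 0.0]]
[[0.0, 0.9, -0.5], [0.0, 0.0, 0.0]]
[[0.0, 0.9, -0.4], [0.0, 0.0, 0.0]]
[[0.0, 0.9, -0.3], [0.0, 0.0, 0.0]]
[[0.0, 0.9, -0.3], [0.0, 0.0, 0.0]]
```

Width is 9.3 mm, so the bar is gripped. I'll follow the arc.

move_arm --rows '[[[0, -0.3, -0.9], [0, 0, 0], 0.8], [[0, -0.2, -1.0], [0, 0, 0], 0.8], [[0, -0.2, -0.9], [0, 0, 0], 0.8], [[0, -0.1, -1.0], [0, 0, 0], 0.8], [[0, 0, -1.0], [0, 0, 0], 0.8], [[0, 0, -1.0], [0, 0, 0], 0.8], [[0, 0.1, -1.0], [0, 0, 0], 0.8], [[0, 0.2, -0.9], [0, 0, 0], 0.8]]'

```text
clock: 4.15
tool_pos: [0.5182, 0.0009, 0.1796]
orientation: [[0.103, 0.001, 0.995], [-0.995, 0.0, 0.103], [-0.0, -1.0, 0.001]]
contact_force: [12.1, 1.7, -26.5]
width: 0.0088
```

move_arm --rows '[[[0, 0.2, -1.0], [0, 0, 0], 0.8], [[0, 0.3, -0.9], [0, 0, 0], 0.8], [[0, 0.4, -0.9], [0, 0, 0], 0.8], [[0, 0.4, -0.9], [0, 0, 0], 0.8], [[0, 0.5, -0.8], [0, 0, 0], 0.8], [[0, 0.6, -0.8], [0, 0, 0], 0.8], [[0, 0.6, -0.8], [0, 0, 0], 0.8], [[0, 0.6, -0.7], [0, 0, 0], 0.8]]'

```text
clock: 4.95
tool_pos: [0.4581, -0.0057, 0.1462]
orientation: [[0.103, 0.016, 0.995], [-0.995, 0.001, 0.103], [0.0, -1.0, 0.016]]
contact_force: [26.1, 2.7, -16.5]
width: 0.0089
```

move_arm --rows '[[[0, 0.7, -0.7], [0, 0, 0], 0.8], [[0, 0.8, -0.6], [0, 0, 0], 0.8], [[0, 0.8, -0.6], [0, 0, 0], 0.8], [[0, 0.8, -0.5], [0, 0, 0], 0.8], [[0, 0.9, -0.5], [0, 0, 0], 0.8], [[0, 0.9, -0.4], [0, 0, 0], 0.8], [[0, 0.9, -0.3], [0, 0, 0], 0.8], [[0, 0.9, -0.3], [0, 0, 0], 0.8]]'

```text
clock: 5.75
tool_pos: [0.4114, -0.0103, 0.0765]
orientation: [[0.103, -0.0, 0.995], [-0.995, -0.0, 0.103], [0.0, -1.0, -0.0]]
contact_force: [-0.8, -0.1, 1.1]
width: 0.008
```

```bash
python3 -c "
from h import *
o=bot.observe(); print(o['width'],o['contact_force'],o['tool_pos'],inbox(o['tool_pos']))"
```

```text
0.00799694384412088 [-0.8399 -0.0502  1.1096] [ 0.4114 -0.0103  0.0765] [-0.2318 -0.0011  0.0765]
```

The width equals the commanded value, so the bar has slipped out. I'll look.

```bash
python3 -c "
from h import *
s=shot('side','s2');cv2.imwrite('pics/s2b.png',cv2.resize(s['pixels'][130:290,200:380,::-1],None,fx=4,fy=4)); shot('top','t2')"
```

```text
(no output)
```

View pics/s2b.png

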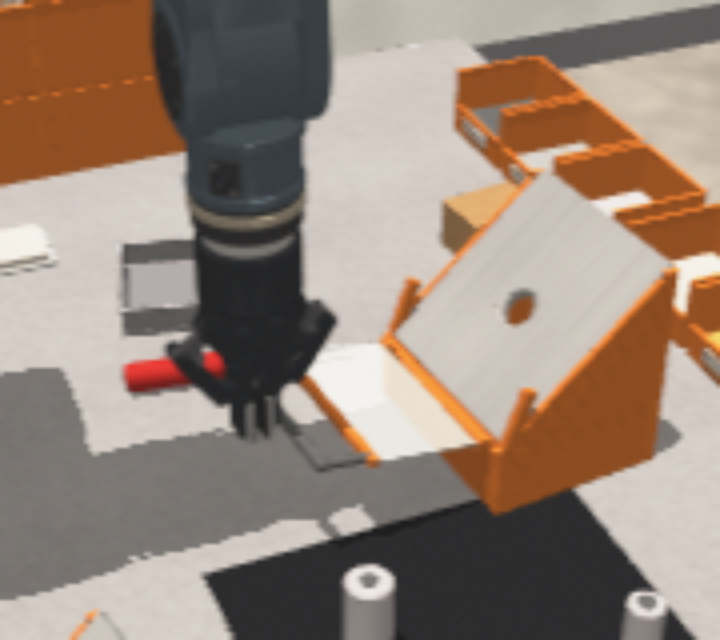

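The flap is now nearly horizontal. The bar's near corner is at crop (318,468), just box-side of the fingers, and the bore is visible at (519,305). I'll compute the flap angle and the bore.

```bash
python3 -c "
from h import *
s=dict(np.load('pics/s2.npz'));t=dict(np.load('pics/t2.npz'))
c=lambda x,y:(200+x/4,130+y/4)
def ony(u,yb):
    o,d=ray(s,*u); P=box(0,yb,0); return inbox(o+d*((P-o)@BY)/(d@BY))
print('bar',ony(c(318,468),-.066),'flap edge corner',ony(c(374,462),-.075),'hinge',ony(c(480,440),-.075))
# bore by contour in both
for n,i,w in(('side',s,(320,195,345,218)),('top',t,(262,140,302,170))):
    x0,y0,x1,y1=w; a=cv2.cvtColor(i['pixels'],cv2.COLOR_RGB2HSV)[y0:y1,x0:x1].astype(int)
    g=i['pixels'][y0:y1,x0:x1].astype(int)
    m=((g.max(2)-g.min(2)>40)).astype(np.uint8); nn,l,st,ce=cv2.connectedComponentsWithStats(m); print(n,[(list(st[k]),ce[k]+[x0,y0]) for k in range(1,nn)])
cv2.imwrite('pics/bo.png',np.hstack([cv2.resize(s['pixels'][190:225,310:350,::-1],(400,350),interpolation=cv2.INTER_CUBIC),cv2.resize(t['pixels'][138:173,262:302,::-1],(400,350),interpolation=cv2.INTER_CUBIC)]))
"
```

```text
bar [-0.2115 -0.066   0.0845] flap edge corner [-0.1706 -0.075   0.0809] hinge [-0.0797 -0.075   0.0674]
side [([np.int32(7), np.int32(9), np.int32(7), np.int32(8), np.int32(36)], array([329.7778, 207.1944]))]
top [([np.int32(15), np.int32(11), np.int32(11), np.int32(9), np.int32(68)], array([282.0294, 155.1765]))]
```

View pics/bo.png

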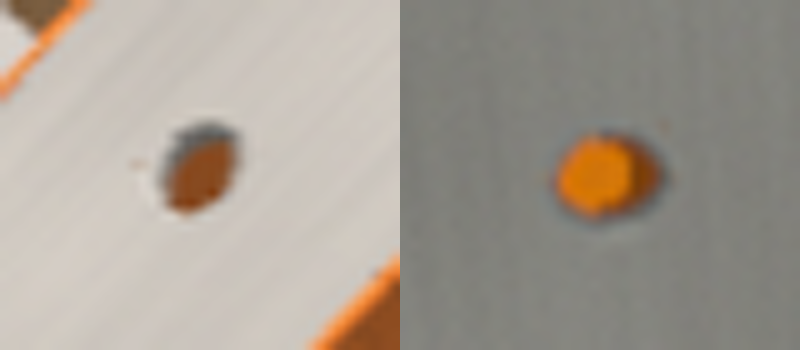

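```bash
python3 -c "
from h import *
s=dict(np.load('pics/s2.npz'));t=dict(np.load('pics/t2.npz'))
p,e=tri(s,(329.65,206.35),t,(282.6,155.05)); print('bore',p,e,inbox(p))
o=bot.observe(); print(o['q'])
for sg in(1,-1):
  R=RR(-Z,sg*BY); delta([.593,-.2655,.04],R)
up=o['tool_pos']+[0,0,.12]
for sg in(1,-1): print(sg); plan([(up,o['orientation'],3),((.593,-.2655,.15),RR(-Z,sg*BY),12)])
"
```

```text
bore [0.643  0.0148 0.1189] 0.0003215807388384965 [0.0011 0.0012 0.1189]
[-0.025   0.1651 -0.5412  0.867  -0.0001  1.4429]
t 5.85 pos [ 0.4104 -0.0103  0.076 ] F [ 0.0413  0.6254 -0.5734] w 0.008
shift cm [27.2639  3.5534 15.5463] rot [ 0.0018 -1.5659 -0.0022] deg 89.71812729369466
t 5.85 pos [ 0.4104 -0.0103  0.076 ] F [ 0.0413  0.6254 -0.5734] w 0.008
shift cm [27.2639  3.5534 15.5463] rot [0.0022 1.5757 0.0018] deg 90.28205767530301
1
-> [ 0.4104 -0.0103  0.196 ]
[[0.0, -4.0, 0.0], [0.0, 0.0, 0.0]]
[[0.0, -4.0, 0.0], [0.0, 0.0, 0.0]]
[[0.0, -4.0, 0.0], [0.0, 0.0, 0.0]]
-> [ 0.593  -0.2655  0.15  ]
[[2.3, 0.4, 1.3], [0.0, -0.13, 0.0]]
[[2.4, 0.4, 1.0], [0.0, -0.13, 0.0]]
[[2.5, 0.4, 0.7], [0.0, -0.13, 0.0]]
[[2.6, 0.4, 0.3], [0.0, -0.13, 0.0]]
[[2.6, 0.4, 0.0], [0.0, -0.13, 0.0]]
[[2.6, 0.4, -0.3], [0.0, -0.13, 0.0]]
[[2.5, 0.4, -0.7], [0.0, -0.13, 0.0]]
[[2.4, 0.4, -1.0], [0.0, -0.13, 0.0]]
[[2.3, 0.3, -1.3], [0.0, -0.13, 0.0]]
[[2.1, 0.4, -1.6], [0.0, -0.13, 0.0]]
[[1.8, 0.3, -1.9], [0.0, -0.13, 0.0]]
[[1.6, 0.4, -2.0], [0.0, -0.14, 0.0]]
-1
-> [ 0.4104 -0.0103  0.196 ]
[[0.0, -4.0, 0.0], [0.0, 0.0, 0.0]]
[[0.0, -4.0, 0.0], [0.0, 0.0, 0.0]]
[[0.0, -4.0, 0.0], [0.0, 0.0, 0.0]]
-> [ 0.593  -0.2655  0.15  ]
[[2.3, 0.4, 1.3], [0.0, 0.13, 0.0]]
[[2.1, 0.4, 1.6], [0.0, 0.13, 0.0]]
[[1.9, 0.4, 1.8], [0.0, 0.13, 0.0]]
[[1.6, 0.4, 2.1], [0.0, 0.13, 0.0]]
[[1.3, 0.4, 2.2], [0.0, 0.13, 0.0]]
[[1.0, 0.4, 2.4], [0.0, 0.13, 0.0]]
[[0.7, 0.4, 2.5], [0.0, 0.13, 0.0]]
[[0.4, 0.4, 2.6], [0.0, 0.13, 0.0]]
[[0.0, 0.3, 2.6], [0.0, 0.13, 0.0]]
[[-0.3, 0.4, 2.6], [0.0, 0.14, 0.0]]
[[-0.7, 0.3, 2.5], [0.0, 0.13, 0.0]]
[[-0.9, 0.4, 2.5], [0.0, 0.14, 0.0]]
```

move_arm --rows '[[[0, -4, 0], [0, 0, 0], 1], [[0, -4, 0], [0, 0, 0], 5.5], [[0, -4, 0], [0, 0, 0], 5.5], [[2.3, 0.4, 1.3], [0, -0.13, 0], 5.5], [[2.4, 0.4, 1.0], [0, -0.13, 0], 5.5], [[2.5, 0.4, 0.7], [0, -0.13, 0], 5.5], [[2.6, 0.4, 0.3], [0, -0.13, 0], 5.5], [[2.6, 0.4, 0], [0, -0.13, 0], 5.5]]'

```text
clock: 6.65
tool_pos: [0.4887, -0.1173, 0.1773]
orientation: [[0.688, 0.0, 0.726], [-0.726, -0.0, 0.688], [0.0, -1.0, 0.0]]
contact_force: [-0.6, 0.7, 0.6]
width: 0.0547
```

move_arm --rows '[[[2.6, 0.4, -0.3], [0, -0.13, 0], 5.5], [[2.5, 0.4, -0.7], [0, -0.13, 0], 5.5], [[2.4, 0.4, -1.0], [0, -0.13, 0], 5.5], [[2.3, 0.3, -1.3], [0, -0.13, 0], 5.5], [[2.1, 0.4, -1.6], [0, -0.13, 0], 5.5], [[1.8, 0.3, -1.9], [0, -0.13, 0], 5.5], [[1.6, 0.4, -2.0], [0, -0.14, 0], 5.5], [[0, 0, 0], [0, 0, 0], 5.5]]'

```text
clock: 7.45
tool_pos: [0.5954, -0.2673, 0.1499]
orientation: [[0.995, -0.0, -0.105], [0.105, -0.0, 0.995], [-0.0, -1.0, -0.0]]
contact_force: [-0.2, 0.8, -0.2]
width: 0.055
```

```bash
python3 -c "
from h import *
R=RR(-Z,BY); delta([.593,-.2655,.04],R)
plan([([.593,-.2655,.04],R,5)])
t=shot('top','t3')
c=lambda u,v:(u,v)
s=shot('side','s3')
cv2.imwrite('pics/c3.png',np.hstack([cv2.resize(t['pixels'][140:250,330:440,::-1],(400,400)),cv2.resize(s['pixels'][205:315,315:425,::-1],(400,400))]))"
```

```text
t 7.45 pos [ 0.5954 -0.2673  0.1499] F [-0.1789  0.85   -0.1666] w 0.055
shift cm [-0.2226 10.9949  0.2074] rot [ 0.0004  0.0068 -0.0002] deg 0.3893103038804504
-> [ 0.593  -0.2655  0.04  ]
[[0.0, 2.2, 0.0], [0.0, 0.0, 0.0]]
[[-0.1, 2.2, 0.1], [0.0, 0.0, 0.0]]
[[0.0, 2.2, 0.0], [0.0, 0.0, 0.0]]
[[-0.1, 2.2, 0.1], [0.0, 0.0, 0.0]]
[[0.0, 2.2, 0.0], [0.0, 0.01, 0.0]]
```

View pics/c3.png

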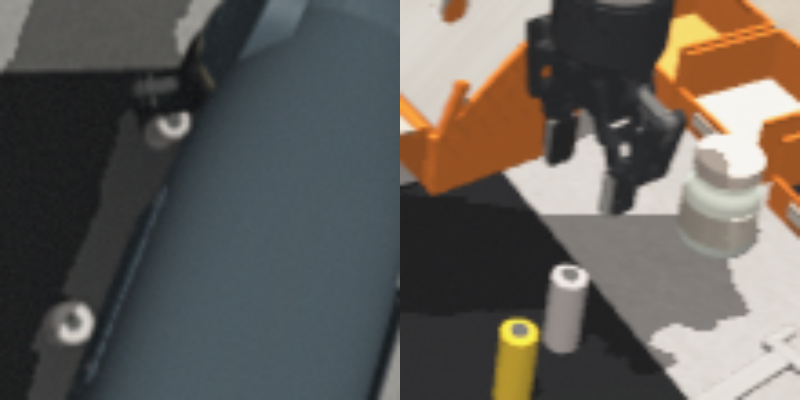

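The gripper hovers above the thin coupler at crop (568,275) in the side view, clear of the yellow one at (520,330). Descend and grip.

move_arm --rows '[[[-0.1, 2, 0.1], [0, 0, 0], 5.5], [[-0.1, 2.5, 0.1], [0, 0, 0], 5.5], [[0, 2.5, 0], [0, 0, 0], 5.5], [[0, 2, 0], [0, 0.01, 0], 5.5], [[0, 1, 0], [0, 0, 0], 5.5], [[0, 1, 0], [0, 0, 0], 5.5], [[0, 0, 0], [0, 0, 0], 5.5], [[0, 0, 0], [0, 0, 0], 2.2]]' --force 40

```text
clock: 8.35
tool_pos: [0.5922, -0.2632, 0.0421]
orientation: [[0.996, 0.001, -0.092], [0.092, -0.0, 0.996], [0.001, -1.0, -0.001]]
contact_force: [0.1, -0.0, -0.2]
width: 0.0416
```

move_arm --rows '[[[0, 0, 0], [0, 0, 0], 2.2], [[0, 0, 0], [0, 0, 0], 2.2], [[0, 0, 0], [0, 0, 0], 2.2], [[0, 0, 0], [0, 0, 0], 2.2], [[0, -1, 0], [0, 0, 0], 2.2], [[0, -3, 0], [0, 0, 0], 2.2], [[0, -4, 0], [0, 0, 0], 2.2], [[0, -5, 0], [0, 0, 0], 2.2]]'

```text
clock: 9.15
tool_pos: [0.5907, -0.2627, 0.1716]
orientation: [[0.996, -0.003, -0.092], [0.092, 0.001, 0.996], [-0.003, -1.0, 0.001]]
contact_force: [1.3, 0.4, -1.3]
width: 0.0245
```

```bash
python3 -c "
from h import *
A=.643*BX-.766*Z; R=RR(A,BY); B=box(.0011,.0012,.121)
o=bot.observe(); print(o['tool_pos'],o['width'],o['orientation'])
plan([(B-A*.115,R,16)])"
```

```text
[ 0.5907 -0.2627  0.1716] 0.02450300265183534 [[ 0.9958 -0.0032 -0.0919]
 [ 0.0919  0.0012  0.9958]
 [-0.0031 -1.      0.0015]]
-> [0.5694 0.0076 0.2091]
[[0.0, -0.2, 1.7], [0.0, 0.0, -0.04]]
[[0.0, -0.2, 1.7], [0.0, 0.0, -0.04]]
[[0.0, -0.2, 1.7], [0.0, 0.0, -0.04]]
[[0.1, -0.2, 1.7], [0.0, 0.0, -0.04]]
[[0.1, -0.2, 1.7], [0.0, 0.0, -0.05]]
[[0.1, -0.2, 1.7], [0.0, 0.0, -0.04]]
[[0.1, -0.2, 1.7], [0.0, 0.0, -0.05]]
[[0.1, -0.2, 1.7], [0.0, 0.0, -0.04]]
[[0.1, -0.2, 1.7], [0.0, 0.0, -0.05]]
[[0.1, -0.2, 1.7], [0.0, 0.0, -0.04]]
[[0.1, -0.2, 1.7], [0.0, 0.0, -0.05]]
[[0.1, -0.2, 1.7], [0.0, 0.0, -0.04]]
[[0.2, -0.2, 1.7], [0.0, 0.0, -0.05]]
[[0.1, -0.2, 1.7], [0.0, 0.0, -0.04]]
[[0.2, -0.3, 1.7], [0.0, 0.0, -0.05]]
[[0.2, -0.2, 1.6], [0.0, -0.01, -0.04]]
```

move_arm --rows '[[[0, -3, 1], [0, 0, 0], 2.2], [[0, -2.4, 2], [0, 0, -0.04], 2.2], [[0, -0.2, 2], [0, 0, -0.05], 2.2], [[0.1, -0.2, 2], [0, 0, -0.05], 2.2], [[0.1, -0.2, 2], [0, 0, -0.05], 2.2], [[0.1, -0.2, 2], [0, 0, -0.05], 2.2], [[0.1, -0.2, 2], [0, 0, -0.05], 2.2], [[0.1, -0.2, 2], [0, 0, -0.05], 2.2]]'

```text
clock: 9.95
tool_pos: [0.5806, -0.1128, 0.2387]
orientation: [[0.938, 0.334, -0.092], [0.087, 0.031, 0.996], [0.335, -0.942, -0.0]]
contact_force: [0.0, 0.3, -0.9]
width: 0.0249
```

move_arm --rows '[[[0.1, -0.2, 2], [0, 0, -0.05], 2.2], [[0.1, -0.2, 2], [0, 0, -0.05], 2.2], [[0.1, -0.2, 2], [0, 0, -0.05], 2.2], [[0.1, -0.2, 2], [0, 0, -0.05], 2.2], [[0.1, -0.2, 2], [0, 0, -0.05], 2.2], [[0.1, -0.2, 1.8], [0, 0, -0.05], 2.2], [[0, 0, 0], [0, 0, -0.04], 2.2], [[0, 0, 0], [0, 0, 0], 2.2]]'

```text
clock: 10.75
tool_pos: [0.5684, 0.0045, 0.2508]
orientation: [[0.775, 0.625, -0.093], [0.072, 0.058, 0.996], [0.628, -0.778, -0.0]]
contact_force: [-0.9, -0.0, -1.0]
width: 0.0246
```

```bash
python3 -c "
from h import *
A=.643*BX-.766*Z; R=RR(A,BY); B=box(.0011,.0012,.121)
o=bot.observe(); print(o['tool_pos'],o['width'],o['orientation'])
plan([(B-A*.06,R,8)])"
```

```text
[0.5684 0.0045 0.2508] 0.024578367560043862 [[ 0.7748  0.6254 -0.0929]
 [ 0.0723  0.0583  0.9957]
 [ 0.6281 -0.7781 -0.0001]]
-> [0.6046 0.011  0.167 ]
[[-0.3, 1.1, 0.0], [0.0, 0.0, 0.0]]
[[-0.3, 1.1, 0.0], [0.0, 0.0, 0.0]]
[[-0.3, 1.1, 0.1], [0.0, 0.0, 0.0]]
[[-0.3, 1.1, 0.0], [0.0, 0.0, 0.0]]
[[-0.3, 1.1, 0.1], [0.0, 0.0, 0.0]]
[[-0.3, 1.1, 0.0], [0.0, 0.0, -0.01]]
[[-0.3, 1.1, 0.1], [0.0, 0.0, 0.0]]
[[-0.3, 1.1, 0.0], [0.0, 0.0, -0.01]]
```

move_arm --rows '[[[-0.3, 1.1, 0], [0, 0, 0], 2.2], [[-0.3, 1.1, 0], [0, 0, 0], 2.2], [[-0.3, 1.1, 0.1], [0, 0, 0], 2.2], [[-0.3, 1.1, 0], [0, 0, 0], 2.2], [[-0.3, 1.1, 0.1], [0, 0, -0.01], 2.2], [[-0.3, 1.1, 0], [0, 0, -0.01], 2.2], [[-0.3, 1.1, 0.1], [0, 0, 0], 2.2], [[-0.3, 1.1, 0], [0, 0, 0], 2.2]]'

```text
clock: 11.55
tool_pos: [0.6074, 0.0099, 0.1679]
orientation: [[0.762, 0.641, -0.091], [0.07, 0.059, 0.996], [0.643, -0.766, -0.0]]
contact_force: [0.5, 0.4, -1.2]
width: 0.0248
```

move_arm --rows '[[[0, 0, 0], [0, 0, 0], 2.2], [[0, 0, 0], [0, 0, 0], 2.2], [[0, 0, 0], [0, 0, 0], 2.2], [[0, 0, 0], [0, 0, 0], 2.2], [[0, 0, 0], [0, 0, 0], 2.2], [[0, 0, 0], [0, 0, 0], 2.2], [[0, 0, 0], [0, 0, 0], 2.2], [[0, 0, 0], [0, 0, 0], 2.2]]'

```text
clock: 12.35
tool_pos: [0.6069, 0.0103, 0.1682]
orientation: [[0.762, 0.642, -0.092], [0.07, 0.059, 0.996], [0.644, -0.765, -0.0]]
contact_force: [-0.4, -0.4, -1.3]
width: 0.0246
```

```bash
python3 -c "
from h import *
A=.643*BX-.766*Z; R=RR(A,BY); B=box(.0011,.0012,.121)
delta(B-A*.06,R); print(bot.observe()['orientation'])
s=shot('side','s4');t=shot('top','t4')
cv2.imwrite('pics/c4.png',np.hstack([cv2.resize(s['pixels'][170:225,300:355,::-1],(400,400),interpolation=cv2.INTER_CUBIC),cv2.resize(t['pixels'][135:190,255:310,::-1],(400,400),interpolation=cv2.INTER_CUBIC)]))"
```

```text
t 12.35 pos [0.6069 0.0103 0.1682] F [-0.3715 -0.4288 -1.2969] w 0.0246
shift cm [-0.2484 -0.0472  0.0892] rot [ 0.0038 -0.0044  0.0017] deg 0.34715456054076615
[[ 0.7616  0.6415 -0.0921]
 [ 0.0705  0.0592  0.9958]
 [ 0.6442 -0.7648 -0.0001]]
```

View pics/c4.png

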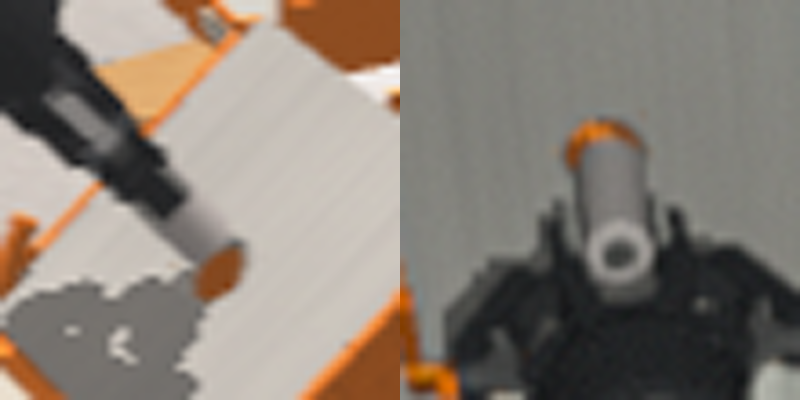

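```bash
python3 -c "
from h import *
o=bot.observe(); A=o['orientation'][:,1];P=o['tool_pos']; X=o['orientation'][:,0];Zt=o['orientation'][:,2]
s=dict(np.load('pics/s4.npz'));t=dict(np.load('pics/t4.npz'))
cs=lambda q:(np.array(q)+.5-[300,170])*400/55
ct=lambda q:(np.array(q)+.5-[255,135])*400/55+[400,0]
for d in(-.028,.015,.042,.06): 
  print(d,'side axis',cs(proj(s,P+A*d)),'edges',cs(proj(s,P+A*d+X*.013)),cs(proj(s,P+A*d-X*.013)),'top',ct(proj(t,P+A*d)),ct(proj(t,P+A*d+Zt*.013)),ct(proj(t,P+A*d-Zt*.013)))
print('bore',cs((329.65,206.35)),ct((282.6,155.05)))
print('1mm moves: tool x',cs(proj(s,P+X*.01))-cs(proj(s,P)),ct(proj(t,P+X*.01))-ct(proj(t,P)),'tool z',cs(proj(s,P+Zt*.01))-cs(proj(s,P)),ct(proj(t,P+Zt*.01))-ct(proj(t,P)))
"
```

```text
-0.028 side axis [120.     160.7273] edges [141.8182 137.4545] [ 98.9091 183.2727] top [624.     256.7273] [589.0909 261.0909] [658.9091 253.0909]
0.015 side axis [173.0909 210.9091] edges [194.1818 188.3636] [152.     233.4545] top [615.2727 199.2727] [581.0909 202.9091] [648.7273 195.6364]
0.042 side axis [205.0909 241.4545] edges [226.1818 219.6364] [184. 264.] top [609.4545 165.0909] [576.7273 168.7273] [642.9091 160.7273]
0.06 side axis [226.1818 261.0909] edges [246.5455 239.2727] [205.0909 283.6364] top [606.5455 142.5455] [573.0909 146.1818] [639.2727 138.1818]
bore [219.2727 268.    ] [604.3636 149.4545]
1mm moves: tool x [ 16.     -17.4545] [ -2.1818 -22.5455] tool z [-12.3636 -10.9091] [-26.1818   2.9091]
```

The held coupler lies where I predicted: in the top crop its axis runs from (621,255) to about (612,150). The bore centre is at (604,149) top and (219,268) side, so I'll correct by −3.5 mm in tool x and +1 mm in tool z, then advance.

move_arm --rows '[[[-0.35, 0, 0.1], [0, 0, 0], 2.2], [[0, 0, 0], [0, 0, 0], 2.2], [[0, 0.4, 0], [0, 0, 0], 2.2], [[0, 0.4, 0], [0, 0, 0], 2.2], [[0, 0.4, 0], [0, 0, 0], 2.2], [[0, 0.4, 0], [0, 0, 0], 2.2], [[0, 0.3, 0], [0, 0, 0], 2.2], [[0, 0, 0], [0, 0, 0], 2.2]]'

```text
clock: 13.25
tool_pos: [0.6161, 0.0123, 0.1505]
orientation: [[0.762, 0.64, -0.092], [0.071, 0.059, 0.996], [0.643, -0.766, 0.0]]
contact_force: [-0.7, -0.0, -1.0]
width: 0.0248
```

move_arm --rows '[[[0, 0.2, 0], [0, 0, 0], 2.2], [[0, 0.2, 0], [0, 0, 0], 2.2], [[0, 0.2, 0], [0, 0, 0], 2.2], [[0, 0, 0], [0, 0, 0], 2.2], [[0, 0, 0], [0, 0, 0], 2.2], [[0, 0, 0], [0, 0, 0], 2.2], [[0, 0, 0], [0, 0, 0], 2.2], [[0, 0, 0], [0, 0, 0], 2.2]]'

```text
clock: 14.05
tool_pos: [0.62, 0.0126, 0.1466]
orientation: [[0.762, 0.641, -0.092], [0.07, 0.059, 0.996], [0.644, -0.765, -0.0]]
contact_force: [-0.8, -1.1, -3.4]
width: 0.0248
```

```bash
python3 -c "
from h import *
o=bot.observe(); R=o['orientation']; print(R.T@o['contact_force'],o['width'],inbox(o['tool_pos']))
A=.643*BX-.766*Z; B=box(.0011,.0012,.119); print('TCP from mouth, tool axes mm',1000*R.T@(o['tool_pos']-B))"
```

```text
[-2.926   2.0365 -0.987 ] 0.02482237278351048 [-0.022   0.0012  0.1466]
TCP from mouth, tool axes mm [  0.069  -35.9808  -0.1178]
```

Forces are small and the tip is about 6 mm past the mouth. Continue inserting.

move_arm --rows '[[[0, 0.3, 0], [0, 0, 0], 2.2], [[0, 0.3, 0], [0, 0, 0], 2.2], [[0, 0.3, 0], [0, 0, 0], 2.2], [[0, 0.3, 0], [0, 0, 0], 2.2], [[0, 0.2, 0], [0, 0, 0], 2.2], [[0, 0, 0], [0, 0, 0], 2.2], [[0, 0, 0], [0, 0, 0], 2.2], [[0, 0, 0], [0, 0, 0], 2.2]]'

```text
clock: 14.85
tool_pos: [0.629, 0.0134, 0.1357]
orientation: [[0.762, 0.641, -0.092], [0.07, 0.059, 0.996], [0.644, -0.765, -0.0]]
contact_force: [-1.6, 0.3, -6.1]
width: 0.0247
```

```bash
python3 -c "
from h import *
o=bot.observe(); R=o['orientation']; print(R.T@o['contact_force'],o['width'],inbox(o['tool_pos']))
B=box(.0011,.0012,.119); print('TCP from mouth, tool axes mm',1000*R.T@(o['tool_pos']-B))"
```

```text
[-5.1376  3.6968  0.405 ] 0.024669978153924837 [-0.013   0.0012  0.1357]
TCP from mouth, tool axes mm [ -0.0554 -21.8155  -0.0804]
```

move_arm --rows '[[[-0.1, 0, 0], [0, 0, 0], 2.2], [[0, 0.3, 0], [0, 0, 0], 2.2], [[0, 0.3, 0], [0, 0, 0], 2.2], [[0, 0.3, 0], [0, 0, 0], 2.2], [[0, 0, 0], [0, 0, 0], 2.2], [[0, 0, 0], [0, 0, 0], 6], [[0, 0, 0], [0, 0, 0], 6], [[0, 0, 0], [0, 0, 0], 6]]'

```text
clock: 15.65
tool_pos: [0.6352, 0.0139, 0.1297]
orientation: [[0.76, 0.643, -0.092], [0.071, 0.059, 0.996], [0.646, -0.763, -0.0]]
contact_force: [-0.5, 0.0, -0.3]
width: 0.0596
```

move_arm --rows '[[[0, 0, 0], [0, 0, 0], 6], [[0, -1, 0], [0, 0, 0], 6], [[0, -3, 0], [0, 0, 0], 6], [[0, -4, 0], [0, 0, 0], 6], [[0, -4, 0], [0, 0, 0.05], 6], [[0, -3, 0], [0, 0, 0.08], 6], [[0, 0, 0], [0, 0, 0.08], 6], [[0, 0, 0], [0, 0, 0.08], 6]]'

```text
clock: 16.45
tool_pos: [0.5386, 0.005, 0.2474]
orientation: [[0.913, 0.398, -0.092], [0.085, 0.036, 0.996], [0.4, -0.916, -0.001]]
contact_force: [0.5, -0.5, -0.3]
width: 0.06
```

```bash
python3 -c "
from h import *
o=bot.observe(); print(o['tool_pos'],o['contact_force'],o['q'])
s=shot('side','s5');t=shot('top','t5')
cv2.imwrite('pics/c5.png',np.hstack([cv2.resize(s['pixels'][150:250,270:370,::-1],(400,400),interpolation=cv2.INTER_CUBIC),cv2.resize(t['pixels'][110:250,245:385,::-1],(400,400),interpolation=cv2.INTER_CUBIC)]))"
```

```text
[0.5386 0.005  0.2474] [ 0.5319 -0.5434 -0.3076] [-0.0148 -0.0349 -0.3821  0.8141  0.0421 -0.0982]
```

View pics/c5.png

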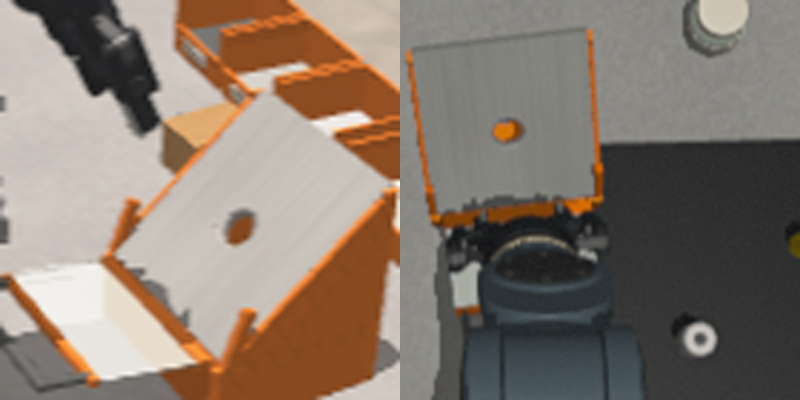

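The bore is empty in both views, at (240,225) side and (507,130) top, so the thin coupler dropped in. The thick one is still standing at (697,338). Next is the thick one.

```bash
python3 -c "
from h import *
R=RR(-Z,BY); T=np.array([.431,-.178,0]); Q=np.array([.463,.298,0])
plan([(T+[0,0,.15],R,8),(T+[0,0,.037],R,5)])
print('---after grasp, from nominal')
plan([(T+[0,0,.21],R,4),(Q+[0,0,.21],R,12),(Q+[0,0,.045],R,6)],(T+[0,0,.037],R))"
```

```text
-> [ 0.431 -0.178  0.15 ]
[[-1.9, 0.5, -2.2], [0.0, 0.0, 0.05]]
[[-1.9, 0.6, -2.1], [0.0, 0.0, 0.05]]
[[-1.9, 0.7, -2.2], [0.0, 0.0, 0.05]]
[[-1.8, 0.7, -2.1], [0.0, 0.0, 0.05]]
[[-1.8, 0.8, -2.2], [0.0, 0.0, 0.05]]
[[-1.8, 0.9, -2.1], [0.0, 0.0, 0.05]]
[[-1.7, 1.0, -2.2], [0.0, 0.0, 0.06]]
[[-1.6, 1.2, -2.1], [0.0, -0.01, 0.05]]
-> [ 0.431 -0.178  0.037]
[[0.0, 2.3, 0.0], [0.0, 0.0, 0.0]]
[[0.0, 2.2, 0.0], [0.0, 0.0, 0.0]]
[[0.0, 2.3, 0.0], [0.0, 0.0, 0.0]]
[[0.0, 2.2, 0.0], [0.0, 0.0, 0.0]]
[[-0.1, 2.3, 0.0], [0.0, 0.0, 0.0]]
---after grasp, from nominal
-> [ 0.431 -0.178  0.21 ]
[[0.0, -4.3, 0.0], [0.0, 0.0, 0.0]]
[[0.0, -4.3, 0.0], [0.0, 0.0, 0.0]]
[[0.0, -4.4, 0.0], [0.0, 0.0, 0.0]]
[[0.0, -4.3, 0.0], [0.0, 0.0, 0.0]]
-> [0.463 0.298 0.21 ]
[[0.7, 0.0, 3.9], [0.0, 0.0, 0.0]]
[[0.6, 0.0, 3.9], [0.0, 0.0, 0.0]]
[[0.7, 0.0, 3.9], [0.0, 0.0, 0.0]]
[[0.6, 0.0, 3.9], [0.0, 0.0, 0.0]]
[[0.7, 0.0, 3.9], [0.0, 0.0, 0.0]]
[[0.6, 0.0, 3.9], [0.0, 0.0, 0.0]]
[[0.7, 0.0, 3.9], [0.0, 0.0, 0.0]]
[[0.6, 0.0, 4.0], [0.0, 0.0, 0.0]]
[[0.7, 0.0, 3.9], [0.0, 0.0, 0.0]]
[[0.6, 0.0, 4.0], [0.0, 0.0, 0.0]]
[[0.7, 0.0, 3.9], [0.0, 0.0, 0.0]]
[[0.6, 0.0, 4.0], [0.0, 0.0, 0.0]]
-> [0.463 0.298 0.045]
[[0.0, 2.7, 0.0], [0.0, 0.0, 0.0]]
[[0.0, 2.8, 0.0], [0.0, 0.0, 0.0]]
[[0.0, 2.7, 0.0], [0.0, 0.0, 0.0]]
[[0.0, 2.8, 0.0], [0.0, 0.0, 0.0]]
[[0.0, 2.7, 0.0], [0.0, 0.0, 0.0]]
[[0.0, 2.8, 0.0], [0.0, 0.0, 0.0]]
```

move_arm --rows '[[[-1.9, 0.5, -2.2], [0, 0, 0.05], 6], [[-1.9, 0.6, -2.1], [0, 0, 0.05], 6], [[-1.9, 0.7, -2.2], [0, 0, 0.05], 6], [[-1.8, 0.7, -2.1], [0, 0, 0.05], 6], [[-1.8, 0.8, -2.2], [0, 0, 0.05], 6], [[-1.8, 0.9, -2.1], [0, 0, 0.05], 6], [[-1.7, 1.0, -2.2], [0, 0, 0.06], 6], [[-1.6, 1.2, -2.1], [0, -0.01, 0.05], 6]]'

```text
clock: 17.35
tool_pos: [0.4283, -0.1786, 0.1474]
orientation: [[0.995, -0.0, -0.102], [0.102, -0.001, 0.995], [-0.0, -1.0, -0.001]]
contact_force: [0.1, -0.9, -0.7]
width: 0.0599
```

move_arm --rows '[[[0, 0, 0], [0, 0, 0], 6], [[0, 0, 0], [0, 0, 0], 6], [[0, 0, 0], [0, 0, 0], 6], [[0, 1, 0], [0, 0, 0], 6], [[0, 1, 0], [0, 0, 0], 6], [[0, 0, 0], [0, 0, 0], 6], [[0, 0, 0], [0, 0, 0], 6], [[0, 0, 0], [0, 0, 0], 6]]'

```text
clock: 18.15
tool_pos: [0.4295, -0.1777, 0.1281]
orientation: [[0.995, 0.0, -0.102], [0.102, -0.0, 0.995], [0.0, -1.0, -0.0]]
contact_force: [0.5, -1.0, -0.8]
width: 0.0597
```

```bash
python3 -c "
from h import *
R=RR(-Z,BY); T=np.array([.431,-.178,0.037]);delta(T,R)"
```

```text
t 18.15 pos [ 0.4295 -0.1777  0.1281] F [ 0.456  -0.9748 -0.7669] w 0.0597
shift cm [ 0.1437  9.1068 -0.0383] rot [0.0004 0.0044 0.0001] deg 0.25553795338163343
```

move_arm --rows '[[[0.1, 2.5, 0], [0, 0, 0], 6], [[0, 2.5, 0], [0, 0, 0], 6], [[0, 2.5, 0], [0, 0, 0], 6], [[0, 1.5, 0], [0, 0, 0], 6], [[0, 0, 0], [0, 0, 0], 6], [[0, 0, 0], [0, 0, 0], 3], [[0, 0, 0], [0, 0, 0], 3], [[0, 0, 0], [0, 0, 0], 3]]' --force 40

```text
clock: 18.95
tool_pos: [0.4313, -0.1781, 0.0392]
orientation: [[0.995, 0.002, -0.102], [0.102, -0.001, 0.995], [0.002, -1.0, -0.001]]
contact_force: [-0.9, 0.4, 4.9]
width: 0.0329
```

move_arm --rows '[[[0, 0, 0], [0, 0, 0], 3], [[0, 0, 0], [0, 0, 0], 3], [[0, -2, 0], [0, 0, 0], 3], [[0, -3, 0], [0, 0, 0], 3], [[0, -4, 0], [0, 0, 0], 3], [[0, -5, 0], [0, 0, 0], 3], [[0, -4, 0], [0, 0, 0], 3], [[0, 0, 0], [0, 0, 0], 3]]'

```text
clock: 19.75
tool_pos: [0.4327, -0.1787, 0.2237]
orientation: [[0.995, 0.009, -0.102], [0.102, -0.004, 0.995], [0.008, -1.0, -0.005]]
contact_force: [1.1, -0.5, -1.3]
width: 0.0328
```

Width 32.8 mm confirms the thick one. To the tray.

move_arm --rows '[[[0.7, 0, 3.9], [0, 0, 0], 3], [[0.6, 0, 3.9], [0, 0, 0], 3], [[0.7, 0, 3.9], [0, 0, 0], 3], [[0.6, 0, 3.9], [0, 0, 0], 3], [[0.7, 0, 3.9], [0, 0, 0], 3], [[0.6, 0, 3.9], [0, 0, 0], 3], [[0.7, 0, 3.9], [0, 0, 0], 3], [[0.6, 0, 4.0], [0, 0, 0], 3]]'

```text
clock: 20.55
tool_pos: [0.4497, 0.1405, 0.2176]
orientation: [[0.995, -0.0, -0.102], [0.102, -0.001, 0.995], [-0.0, -1.0, -0.001]]
contact_force: [1.6, 0.4, -0.1]
width: 0.033
```

move_arm --rows '[[[0.7, 0, 3.9], [0, 0, 0], 3], [[0.6, 0, 4.0], [0, 0, 0], 3], [[0.7, 0, 3.9], [0, 0, 0], 3], [[0.6, 0, 4.0], [0, 0, 0], 3], [[0, 2, 0], [0, 0, 0], 3], [[0, 3, 0], [0, 0, 0], 3], [[0, 3, 0], [0, 0, 0], 3], [[0, 2, 0], [0, 0, 0], 3]]'

```text
clock: 21.35
tool_pos: [0.4587, 0.2983, 0.1154]
orientation: [[0.995, -0.002, -0.102], [0.102, -0.002, 0.995], [-0.002, -1.0, -0.002]]
contact_force: [-0.0, -0.2, -1.2]
width: 0.0326
```

```bash
python3 -c "
from h import *
R=RR(-Z,BY); delta([.463,.298,.044],R)"
```

```text
t 21.35 pos [0.4587 0.2983 0.1154] F [-0.0438 -0.1888 -1.2438] w 0.0326
shift cm [ 0.4406  7.1361 -0.0576] rot [ 0.0016  0.0046 -0.0023] deg 0.30884921992329006
```

move_arm --rows '[[[0.2, 2.5, 0], [0, 0, 0], 3], [[0.2, 2.5, 0], [0, 0, 0], 3], [[0, 1, 0], [0, 0, 0], 3], [[0, 0.4, 0], [0, 0, 0], 3], [[0, 0.4, 0], [0, 0, 0], 3], [[0, 0.2, 0], [0, 0, 0], 3], [[0, 0, 0], [0, 0, 0], 3], [[0, 0, 0], [0, 0, 0], 3]]'

```text
clock: 22.15
tool_pos: [0.4642, 0.2994, 0.0485]
orientation: [[0.995, 0.001, -0.102], [0.102, 0.0, 0.995], [0.001, -1.0, 0.0]]
contact_force: [-0.6, -0.5, -1.3]
width: 0.0328
```

move_arm --rows '[[[0, 0.2, 0], [0, 0, 0], 3], [[0, 0.2, 0], [0, 0, 0], 3], [[0, 0.1, 0], [0, 0, 0], 3], [[0, 0, 0], [0, 0, 0], 3], [[0, 0, 0], [0, 0, 0], 3], [[0, 0, 0], [0, 0, 0], 4], [[0, 0, 0], [0, 0, 0], 5], [[0, 0, 0], [0, 0, 0], 6]]'

```text
clock: 22.95
tool_pos: [0.4639, 0.2992, 0.0427]
orientation: [[0.995, -0.0, -0.102], [0.102, -0.0, 0.995], [-0.0, -1.0, -0.0]]
contact_force: [0.6, -0.3, -1.1]
width: 0.0601
```

move_arm --rows '[[[0, 0, 0], [0, 0, 0], 6], [[0, 0, 0], [0, 0, 0], 6], [[0, -1, 0], [0, 0, 0], 6], [[0, -2, 0], [0, 0, 0], 6], [[0, -3, 0], [0, 0, 0], 6], [[0, -4, 0], [0, 0, 0], 6], [[0, -5, 0], [0, 0, 0], 0], [[0, 0, 0], [0, 0, 0], 0]]'

```text
clock: 23.75
tool_pos: [0.4664, 0.3008, 0.2001]
orientation: [[0.995, 0.009, -0.102], [0.102, 0.005, 0.995], [0.009, -1.0, 0.004]]
contact_force: [-0.1, 0.1, -0.4]
width: 0.0319
```

```bash
python3 -c "
from h import *
print(bot.observe()['contact_force'])
s=shot('side','s6');t=shot('top','t6')
cv2.imwrite('pics/c6.png',np.hstack([cv2.resize(s['pixels'][150:290,210:350,::-1],(400,400),interpolation=cv2.INTER_CUBIC),cv2.resize(t['pixels'][150:290,150:290,::-1],(400,400),interpolation=cv2.INTER_CUBIC)]))"
```

```text
[-0.1048  0.1068 -0.431 ]
```

View pics/c6.png

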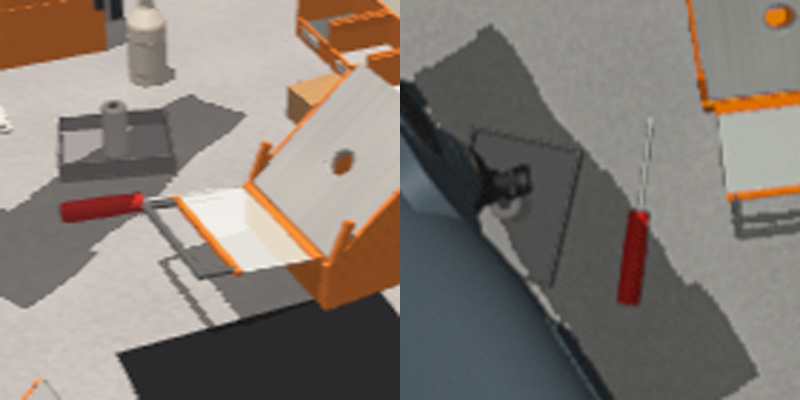

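The thick coupler stands in the tray at side (115,130). The screwdriver is undisturbed and the flap is fully down. Now I'll refine the bar position.

```bash
python3 -c "
from h import *
s=dict(np.load('pics/s6.npz'));t=dict(np.load('pics/t6.npz'))
for p in((737,233),(737,203)): print(inbox(onz(t,150+(p[0]-400)/2.857,150+p[1]/2.857,.086)))
# bar dark column profile in top at box y=.03,.04,.05 ; gray vs box x
for yb in(.03,.045,.055):
  print(yb,[(round(x,3),int(t['pixels'][int(round(v)),int(round(u))].mean())) for x in np.arange(-.25,-.16,.004) for u,v in [proj(t,box(x,yb,.086))]])
h=-.0755
R=RR(-Z,BX); o=bot.observe(); b=box(-.2125,0,0)
plan([(b+[0,0,.17],R,16)])"
```

```text
[-0.2096  0.0691  0.086 ]
[-0.1794  0.0655  0.086 ]
0.03 [(np.float64(-0.25), 142), (np.float64(-0.246), 146), (np.float64(-0.242), 145), (np.float64(-0.238), 144), (np.float64(-0.234), 142), (np.float64(-0.23), 138), (np.float64(-0.226), 140), (np.float64(-0.222), 147), (np.float64(-0.218), 147), (np.float64(-0.214), 84), (np.float64(-0.21), 89), (np.float64(-0.206), 83), (np.float64(-0.202), 94), (np.float64(-0.198), 80), (np.float64(-0.194), 81), (np.float64(-0.19), 154), (np.float64(-0.186), 151), (np.float64(-0.182), 152), (np.float64(-0.178), 139), (np.float64(-0.174), 116), (np.float64(-0.17), 128), (np.float64(-0.166), 160), (np.float64(-0.162), 179)]
0.045 [(np.float64(-0.25), 146), (np.float64(-0.246), 143), (np.float64(-0.242), 143), (np.float64(-0.238), 141), (np.float64(-0.234), 140), (np.float64(-0.23), 140), (np.float64(-0.226), 141), (np.float64(-0.222), 146), (np.float64(-0.218), 134), (np.float64(-0.214), 88), (np.float64(-0.21), 80), (np.float64(-0.206), 117), (np.float64(-0.202), 133), (np.float64(-0.198), 88), (np.float64(-0.194), 82), (np.float64(-0.19), 117), (
[... 713 characters left out ...]
174), 115), (np.float64(-0.17), 139), (np.float64(-0.166), 168), (np.float64(-0.162), 177)]
-> [ 0.4305 -0.0073  0.17  ]
[[-0.4, 0.2, -1.9], [0.0, 0.1, 0.0]]
[[-0.2, 0.1, -1.9], [0.0, 0.1, 0.0]]
[[0.0, 0.2, -1.9], [0.0, 0.1, 0.0]]
[[0.2, 0.1, -1.9], [0.0, 0.1, 0.0]]
[[0.4, 0.2, -1.9], [0.0, 0.1, 0.0]]
[[0.5, 0.1, -1.9], [0.0, 0.1, 0.0]]
[[0.7, 0.2, -1.8], [0.0, 0.1, 0.0]]
[[0.9, 0.1, -1.7], [0.0, 0.1, 0.0]]
[[1.1, 0.2, -1.6], [0.0, 0.1, 0.0]]
[[1.2, 0.1, -1.5], [0.0, 0.1, 0.0]]
[[1.4, 0.2, -1.4], [0.0, 0.1, 0.0]]
[[1.5, 0.1, -1.2], [0.0, 0.1, 0.0]]
[[1.6, 0.2, -1.1], [0.0, 0.09, 0.0]]
[[1.7, 0.1, -0.9], [0.0, 0.1, 0.0]]
[[1.8, 0.2, -0.7], [0.0, 0.09, 0.0]]
[[1.8, 0.1, -0.6], [0.0, 0.1, 0.0]]
```

move_arm --rows '[[[-0.4, 0.2, -1.9], [0, 0.1, 0], 2.6], [[-0.2, 0.1, -1.9], [0, 0.1, 0], 2.6], [[0, 0.2, -1.9], [0, 0.1, 0], 2.6], [[0.2, 0.1, -1.9], [0, 0.1, 0], 2.6], [[0.4, 0.2, -1.9], [0, 0.1, 0], 2.6], [[0.5, 0.1, -1.9], [0, 0.1, 0], 2.6], [[0.7, 0.2, -1.8], [0, 0.1, 0], 2.6], [[0.9, 0.1, -1.7], [0, 0.1, 0], 2.6]]'

```text
clock: 24.65
tool_pos: [0.446, 0.1449, 0.1796]
orientation: [[0.764, -0.002, 0.646], [-0.646, -0.001, 0.764], [-0.001, -1.0, -0.002]]
contact_force: [0.6, -0.2, 1.1]
width: 0.0259
```

move_arm --rows '[[[1.1, 0.2, -1.6], [0, 0.1, 0], 2.6], [[1.2, 0.1, -1.5], [0, 0.1, 0], 2.6], [[1.4, 0.2, -1.4], [0, 0.1, 0], 2.6], [[1.5, 0.1, -1.2], [0, 0.1, 0], 2.6], [[1.6, 0.2, -1.1], [0, 0.09, 0], 2.6], [[1.7, 0.1, -0.9], [0, 0.1, 0], 2.6], [[1.8, 0.2, -0.7], [0, 0.09, 0], 2.6], [[1.8, 0.1, -0.6], [0, 0.1, 0], 2.6]]'

```text
clock: 25.45
tool_pos: [0.429, -0.0085, 0.1677]
orientation: [[0.089, -0.002, 0.996], [-0.996, -0.0, 0.089], [0.0, -1.0, -0.002]]
contact_force: [0.7, -1.4, -0.5]
width: 0.0264
```

move_arm --rows '[[[0, 1, 0], [0, 0, 0], 2.6], [[0, 1, 0], [0, 0, 0], 2.6], [[0, 1, 0], [0, 0, 0], 2.6], [[0, 1, 0], [0, 0, 0], 2.6], [[0, 0, 0], [0, 0, 0], 2.6], [[0, 0, 0], [0, 0, 0], 2.6], [[0, 0, 0], [0, 0, 0], 2.6], [[0, 0, 0], [0, 0, 0], 2.6]]'

```text
clock: 26.25
tool_pos: [0.4305, -0.0076, 0.1293]
orientation: [[0.093, 0.001, 0.996], [-0.996, -0.0, 0.093], [0.0, -1.0, 0.001]]
contact_force: [0.4, -0.2, -0.2]
width: 0.0262
```

```bash
python3 -c "
from h import *
delta(box(-.210,0,.068),RR(-Z,BX))"
```

```text
t 26.25 pos [ 0.4305 -0.0076  0.1293] F [ 0.3613 -0.2342 -0.2245] w 0.0262
shift cm [-0.0364  6.1316  0.2489] rot [-0.0008 -0.0047  0.0004] deg 0.2729466325850114
```

move_arm --rows '[[[0, 1, 0.2], [0, 0, 0], 2.6], [[0, 1, 0], [0, 0, 0], 2.6], [[0, 1, 0], [0, 0, 0], 2.6], [[0, 1, 0], [0, 0, 0], 2.6], [[0, 1, 0], [0, 0, 0], 2.6], [[0, 1, 0], [0, 0, 0], 2.6], [[0, 0, 0], [0, 0, 0], 2.6], [[0, 0, 0], [0, 0, 0], 2.6]]' --force 30

```text
clock: 27.05
tool_pos: [0.432, -0.0076, 0.0687]
orientation: [[0.093, -0.001, 0.996], [-0.996, -0.0, 0.093], [0.0, -1.0, -0.001]]
contact_force: [-0.4, -0.0, 0.1]
width: 0.0257
```

move_arm --rows '[[[0, 0, 0], [0, 0, 0], 0.6], [[0, 0, 0], [0, 0, 0], 0.6], [[0, 0, 0], [0, 0, 0], 0.6], [[0, 0, 0], [0, 0, 0], 0.6], [[0, 0, 0], [0, 0, 0], 0.6], [[0, 0, 0], [0, 0, 0], 0.6], [[0, 0, 0], [0, 0, 0], 0.6], [[0, 0, 0], [0, 0, 0], 0.6]]'

```text
clock: 27.85
tool_pos: [0.4333, -0.0075, 0.0694]
orientation: [[0.093, 0.002, 0.996], [-0.996, -0.0, 0.093], [0.0, -1.0, 0.002]]
contact_force: [5.7, -0.2, 0.2]
width: 0.009
```

```bash
python3 -c "
from h import *
import io,contextlib
o=bot.observe(); g=inbox(o['tool_pos']); print(g,o['width'],o['contact_force'])
th0=1.75; a0=.349-th0; h=g[0]-.14*np.sin(a0); dz=g[2]-.14*np.cos(a0); print('hinge',h,dz)
W=[(box(h+.14*np.sin(.349-th),g[1],dz+.14*np.cos(.349-th)),o['orientation'],1) for th in np.linspace(1.67,.47,16)]
b=io.StringIO()
with contextlib.redirect_stdout(b): plan(W)
print('\n'.join(l for l in b.getvalue().split('\n') if l[:2]!='->'))"
```

```text
[-0.2097 -0.0005  0.0694] 0.00902689458970506 [ 5.6789 -0.2016  0.1711]
hinge -0.07175933216906491 0.04572756465554827
[[0.0, -1.1, 0.2], [0.0, 0.0, 0.0]]
[[0.0, -1.1, 0.4], [0.0, 0.0, 0.0]]
[[0.0, -1.0, 0.4], [0.0, 0.0, 0.0]]
[[0.0, -1.0, 0.5], [0.0, 0.0, 0.0]]
[[0.0, -1.0, 0.5], [0.0, 0.0, 0.0]]
[[0.0, -0.9, 0.7], [0.0, 0.0, 0.0]]
[[0.0, -0.9, 0.7], [0.0, 0.0, 0.0]]
[[0.0, -0.8, 0.8], [0.0, 0.0, 0.0]]
[[0.0, -0.7, 0.8], [0.0, 0.0, 0.0]]
[[0.0, -0.7, 0.9], [0.0, 0.0, 0.0]]
[[0.0, -0.6, 1.0], [0.0, 0.0, 0.0]]
[[0.0, -0.5, 0.9], [0.0, 0.0, 0.0]]
[[0.0, -0.4, 1.1], [0.0, 0.0, 0.0]]
[[0.0, -0.4, 1.0], [0.0, 0.0, 0.0]]
[[0.0, -0.2, 1.1], [0.0, 0.0, 0.0]]
[[-0.1, -0.2, 1.1], [0.0, 0.0, 0.0]]
```

The bar is gripped at 9.0 mm. Reverse the arc.

move_arm --rows '[[[0, -1.1, 0.3], [0, 0, 0], 0.6], [[0, -1.1, 0.4], [0, 0, 0], 0.6], [[0, -1.0, 0.4], [0, 0, 0], 0.6], [[0, -1.0, 0.5], [0, 0, 0], 0.6], [[0, -1.0, 0.5], [0, 0, 0], 0.6], [[0, -0.9, 0.7], [0, 0, 0], 0.6], [[0, -0.9, 0.7], [0, 0, 0], 0.6], [[0, -0.8, 0.8], [0, 0, 0], 0.6]]'

```text
clock: 28.65
tool_pos: [0.4723, -0.0037, 0.1474]
orientation: [[0.093, -0.005, 0.996], [-0.996, -0.001, 0.093], [0.0, -1.0, -0.005]]
contact_force: [-13.0, -2.2, 8.8]
width: 0.0088
```

move_arm --rows '[[[0, -0.7, 0.8], [0, 0, 0], 0.6], [[0, -0.7, 0.9], [0, 0, 0], 0.6], [[0, -0.6, 1.0], [0, 0, 0], 0.6], [[0, -0.5, 0.9], [0, 0, 0], 0.6], [[0, -0.4, 1.1], [0, 0, 0], 0.6], [[0, -0.4, 1.0], [0, 0, 0], 0.6], [[0, -0.2, 1.1], [0, 0, 0], 0.6], [[0, -0.2, 1.1], [0, 0, 0], 0.6]]'

```text
clock: 29.45
tool_pos: [0.5541, 0.0042, 0.1854]
orientation: [[0.093, 0.001, 0.996], [-0.996, 0.0, 0.093], [-0.0, -1.0, 0.001]]
contact_force: [-2.1, 2.1, -2.6]
width: 0.0088
```

```bash
python3 -c "
from h import *
o=bot.observe(); g=inbox(o['tool_pos']); print(g,o['width'],o['contact_force'])
h,dz=-.0718,.0457; print('r',np.hypot(g[0]-h,g[2]-dz),'theta',.349-np.arctan2(g[0]-h,g[2]-dz))
print([box(h+.14*np.sin(.349),g[1],dz+.14*np.cos(.349))])"
```

```text
[-0.0883 -0.0006  0.1854] 0.008772550372784857 [-2.1168  2.1318 -2.5661]
r 0.14062925049362346 theta 0.46686709195789755
[array([0.6183, 0.0105, 0.1773])]
```

move_arm --rows '[[[0, -0.1, 1], [0, 0, 0], 0.6], [[0, 0, 1], [0, 0, 0], 0.6], [[0, 0.1, 1], [0, 0, 0], 0.6], [[0, 0.2, 1], [0, 0, 0], 0.6], [[0, 0.2, 1], [0, 0, 0], 0.6], [[0, 0.2, 0.6], [0, 0, 0], 0.6], [[0, 0.2, 0.5], [0, 0, 0], 0.6], [[0, 0, 0], [0, 0, 0], 0.6]]'

```text
clock: 30.25
tool_pos: [0.6164, 0.0102, 0.1763]
orientation: [[0.093, 0.003, 0.996], [-0.996, 0.001, 0.093], [-0.001, -1.0, 0.003]]
contact_force: [1.8, 4.1, 5.6]
width: 0.0085
```

```bash
python3 -c "
from h import *
o=bot.observe(); g=inbox(o['tool_pos']); print(g,o['width'],o['contact_force'])
h,dz=-.0718,.0457; print('r',np.hypot(g[0]-h,g[2]-dz),'theta',.349-np.arctan2(g[0]-h,g[2]-dz))"
```

```text
[-0.0257 -0.0008  0.1763] 0.008519282095213989 [1.8125 4.0633 5.5617]
r 0.1384573458916277 theta 0.009941538669031469
```

move_arm --rows '[[[0, 0, 0.2], [0, 0, 0], 0.6], [[0, 0.1, 0.2], [0, 0, 0], 0.6], [[0, 0, 0], [0, 0, 0], 0.6], [[0, 0, 0], [0, 0, 0], 0.6], [[0, 0, 0], [0, 0, 0], 0.6], [[0, 0, 0], [0, 0, 0], 0.6], [[0, 0, 0], [0, 0, 0], 0.6], [[0, 0, 0], [0, 0, 0], 0.6]]'

```text
clock: 31.05
tool_pos: [0.6184, 0.0104, 0.1755]
orientation: [[0.093, 0.0, 0.996], [-0.996, 0.001, 0.093], [-0.001, -1.0, 0.0]]
contact_force: [-3.0, 5.6, 9.9]
width: 0.0089
```

move_arm --rows '[[[0, -0.1, 0.2], [0, 0, 0], 0.6], [[0, 0, 0.2], [0, 0, 0], 0.6], [[0, 0, 0], [0, 0, 0], 0.6], [[0, 0, 0], [0, 0, 0], 0.6], [[0, 0, 0], [0, 0, 0], 0.6], [[0, 0, 0], [0, 0, 0], 0.6], [[0, 0, 0], [0, 0, 0], 0.6], [[0, 0, 0], [0, 0, 0], 0.6]]'

```text
clock: 31.85
tool_pos: [0.6186, 0.0104, 0.1755]
orientation: [[0.093, -0.007, 0.996], [-0.996, -0.0, 0.093], [-0.001, -1.0, -0.007]]
contact_force: [-16.1, 3.0, 10.9]
width: 0.0089
```

Hard stop reached (−16 N, no motion). Release and retreat.

move_arm --rows '[[[0, 0, 0], [0, 0, 0], 3], [[0, 0, 0], [0, 0, 0], 3], [[0, 0, 0], [0, 0, 0], 3], [[0, -1, 0], [0, 0, 0], 3], [[0, -2, 0], [0, 0, 0], 3], [[0, -3, 0], [0, 0, 0], 3], [[0, -4, 0], [0, 0, 0], 3], [[0, -4, -2], [0, 0, 0], 3]]'

```text
clock: 32.65
tool_pos: [0.6034, 0.0084, 0.3169]
orientation: [[0.093, -0.0, 0.996], [-0.996, -0.0, 0.093], [0.0, -1.0, -0.0]]
contact_force: [0.3, 0.2, -0.4]
width: 0.03
```

move_arm --rows '[[[0, -2, -5], [0, 0, 0], 3], [[0, 0, -5], [0, 0, 0], 3], [[0, 0, -5], [0, 0, 0], 3], [[0, 0, -5], [0, 0, 0], 3], [[0, 0, -3], [0, 0, 0], 3], [[0, 0, 0], [0, 0, 0], 3], [[0, 0, 0], [0, 0, 0], 3], [[0, 0, 0], [0, 0, 0], 3]]'

```text
clock: 33.45
tool_pos: [0.3781, -0.0126, 0.3348]
orientation: [[0.093, 0.001, 0.996], [-0.996, -0.0, 0.093], [0.001, -1.0, 0.001]]
contact_force: [0.9, -0.2, 0.3]
width: 0.03
```

```bash
python3 -c "
from h import *
s=shot('side','s7'); print(bot.observe()['contact_force'],bot.observe()['tool_pos'])
cv2.imwrite('pics/c7.png',cv2.resize(s['pixels'][110:350,150:470,::-1],(800,600),interpolation=cv2.INTER_CUBIC))"
```

```text
[ 1.091  -0.6202  0.4983] [ 0.3781 -0.0126  0.3345]
```

View pics/c7.png

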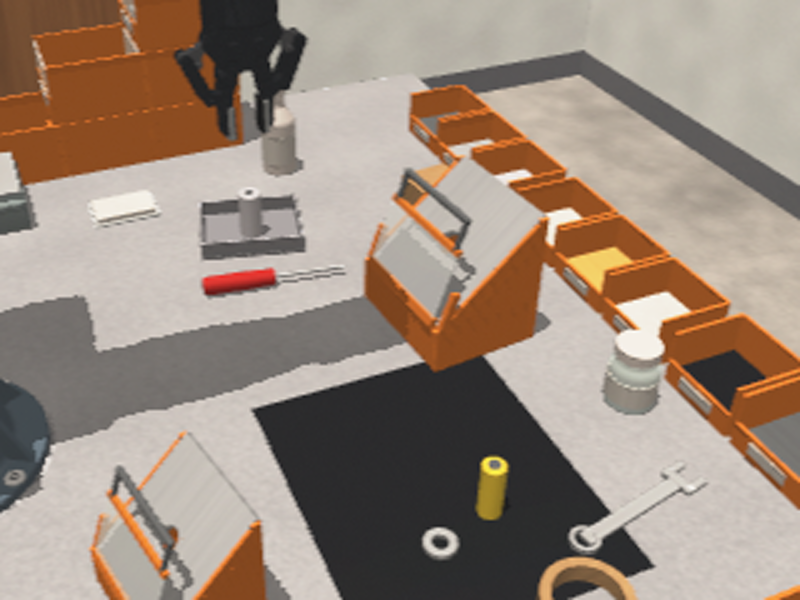

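The flap is shut at (430,240), the thick coupler stands in the tray at (250,210), the bystanders are in place and the arm is clear. Handing in.

```bash
python3 -c "
from h import *
print(bot.finish_job())"
```

```text
the job is handed in; nothing more can be done
None
```

The job is handed in at about 33.5 s of the 72 s allowed. I pulled the flap right down, slid the 26 mm coupler through the bore, stood the 34 mm one in the reject tray and pushed the flap shut against its stop. No verdict was reported.

**Last checks**
- **Flap:** its computed angle was about 0.01 rad just before the last push. The push then met a firm stop at 16 N with no further movement.
- **Thin coupler:** both camera views showed the bore empty after release, and it is nowhere on the bench. I did not see it inside the box.
- **Thick coupler:** it stands in the tray. It measured 32.8 mm in the grip, against 24.5 mm for the thin one; the fingers read slightly under the true size.
- **Surroundings:** the bystanders in the last side view look unmoved by eye, though I did not measure their shift. The arm is clear of everything.

**What disagreed**
- **Opening the flap:** the grip slipped off the bar near the end of the first pull, because I had put the hinge about 2 cm too close to the robot. The pictures showed the flap was fully down anyway, and I used the corrected hinge for closing.
- **Bore height:** the two-camera estimate was about 9 mm below the one from the nominal box shape. I used the two-camera value, and the coupler went in with about 6 N of contact force.

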